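Pin the cone-forming arm with its spring cotter

TASK

The arm with the wooden forming cone sits too high on its pivot stud after washing: press it gently all the way down onto the foot. Then take the spring cotter from the counter and push its straight leg through the stud's cross hole until the bow snaps round the stud, feeling your way without forcing: no push harder than about 30 N. Let go of it there and leave the spatula, jar and bowl as they are.

Things in the scene. Friction and masses are not known exactly. Their poses are not given: they have to be found in the camera images.
- stud_axis (a point): Point on the axis of the stand's upright steel stud (round, 18 mm diameter), 50 mm above the counter. The stud screws up and down and may be at any height: the middle of its cross hole is 3 to 23 mm above this point, 29 mm under the stud's flat top. Hole 6.6 mm square, level along this frame's x; z up. The cotter enters from the -x side, leg along +x. Grey foot: 100 mm wide, 20 high.
- cone_arm (a joint): How far the aluminium arm is pushed down its stud, m. At the start 0 to 0.005, its hub (44 mm diameter, 28 mm high) in the way of the hole; at 0.024 it stops on the foot's black rubber washer, which gives 1 to 2 mm under 10 N, hub top 48 mm above the counter, 2 mm under stud_axis. Stiff: it moves at about 6 N of downward push, stays where left, does not turn.
- press_spot (a point): Point on the flat top of the arm, 50 mm from the stud's axis along stud_axis's +x: a good place to press down with closed fingers. The arm here is 36 mm wide, its top 4 mm lower than the hub's top. An upright wooden forming cone (62 mm wide at its foot, 127 mm high) stands on the arm 100 mm farther along +x.
- cotter_grip (a point): Centre of the spring cotter's dark steel grip block (30 mm long in x, 20 wide in y, 14 high), 7 mm above its underside. From its +x face runs the straight round leg (5 mm diameter), along x; beside it on the +y side a sprung wavy wire bow (4 mm wire); behind the block a wire loop stands out 12 mm. It lies flat, z up; leg, bow and this point are in one level plane. About 0.1 kg.
- cotter_tip (a point): The blunt end of the cotter's straight leg, 80 mm from cotter_grip along +x, same axes.
- cotter_seat (a point): Point on the leg's axis that lies in the middle of the stud when the bow has snapped over, 50 mm from cotter_grip along +x, same axes. From here the bow's free end reaches 20 mm farther along +x and 14 mm to +y; it meets the stud when cotter_seat is about 16 mm short of the stud's axis.
- bow (a joint): How far the bow is sprung open, rad: 0 at rest, about 0.06 as its waist passes the stud (cotter_seat about 9 mm short of home; the push peaks at about 3 to 8 N just before), then it pulls itself in with 3 to 6 N and reads nearly 0 once closed round the stud. Pushed past home, the bow's near bend meets the stud and the push rises again.
- spatula: Bystander: small spatula with a black handle, 170 mm long, lying flat; origin under its middle.
- sugar_jar: Bystander: clear jar with white cap, 100 mm diameter, 140 mm high; origin at the centre of its underside.
- batter_bowl: Bystander: blue bowl, 130 mm diameter, 60 mm high; origin at the centre of its underside.
Things that resemble listed ones, but are neither listed nor needed, are in the scene too. Of the things that look like the part that bears stud_axis, the smallest one is meant.

How it is judged:
On the way, in this order (a step that is already met when the one before it is completed fails the run):
1. the arm is fully down on the foot (value of joint cone_arm above 0.0225 m), for 0.2 s.
2. the leg's tip has come out of the far side of the cross hole (x of cotter_tip in the frame of stud_axis between 0.01 and 0.05 m and y of cotter_tip in the frame of stud_axis between -0.006 and 0.006 m and z of cotter_tip in the frame of stud_axis between 0 and 0.026 m), for 0.05 s.
At the end, for the whole second after the job is handed in: The arm is fully down (within 1.5 mm); the leg runs through the cross hole within 0.2 rad, cotter_seat within 5 mm of stud_axis along the hole, 6 mm sideways and 0 to 26 mm above it; the bow is closed round the stud (under 0.04 rad); the cotter is let go and at rest (value of joint cone_arm above 0.0225 m and x of cotter_seat in the frame of stud_axis between -0.005 and 0.005 m and y of cotter_seat in the frame of stud_axis between -0.006 and 0.006 m and z of cotter_seat in the frame of stud_axis between 0 and 0.026 m and angle between the x axis of cotter_tip and the x axis of stud_axis, either way round below 0.2 rad and value of joint bow below 0.04 rad and linear speed of cotter below 0.02 m/s); the robot touches nothing.
It fails at once if the cotter is forced against the stand with more than 32 N (contact force between cotter and stand above 32 N).
It fails at once if the arm is pressed with more than 40 N (contact force between anything else and cone_arm above 40 N).
It fails at once if the spatula, jar or bowl is moved by more than 30 mm (distance of any of spatula, sugar_jar, batter_bowl from where it was at the start of the episode above 0.03 m).
It also fails if it takes over 70 s, if anything falls off the work surface, if the arm or the gripper's body presses on something with over 40 N, if the wrist force passes 120 N, or if a joint passes its speed limit or range.

ROBOT

A 6-joint arm with a two-finger parallel gripper is mounted at the origin on the work surface. World frame = base frame: x ahead of the robot, y to its left, z up, the work surface at z = 0. Lengths are in m, angles in rad, forces in N, time in s.
With the tool pointing down it reaches from about 0.4 to 0.925 m from the base axis. Payload 3.4 kg.
Tool frame: the origin (TCP) lies on the centre line of the jaws, within the pads' length; the fingertips stand 25 mm ahead of it and the grasp point (between the pads) lies 6 mm ahead of it; z points along the fingers, y is the direction in which the jaws open and shut (so a half turn about z gives the same grasp; the last joint's range is limited). The gripper opens to 85 mm and grips with 20 to 120 N. Pads are 22 mm wide; open, the fingers measure 114 mm over their backs; the gripper's body (76 mm by 85 mm) begins 54 mm behind the grasp point. The pads swing forward as they close: fully open they stand 13 mm farther back than shut.
Start: joints at [1.258, 0.307, 1.506, -0, 1.328, -0.073], TCP at [0.137, 0.559, 0.256] pointing down, gripper open.
Joint ranges: [-3.12, 3.12], [-1.05, 2.28], [0.14, 2.33], [-1.42, 4.57], [0.1, 2.73], [-2.68, 2.68]. Speed limits (rad/s): [2.57, 2.57, 3.14, 3.14, 3.14, 3.14].

INTERFACE

Orientations are given as a unit quaternion [x, y, z, w].
In Python, from cell import bot gives the robot as it stands.
- The arm moves only by the shell command python3 -m inch 'ROWS' [FORCE]. ROWS is JSON, a list of rows, each an object of numbers: "claw": the finger opening in cm, from 0 to 8.54; "dx", "dy", "dz": the shift along the world's x, y, z in cm; "spin": the turn about the world's z in degrees. A call has 1 to 10 rows; each row shifts and turns the commanded pose from where the row before left it; what a row does not reach is not made up. A row lasts 1/10 s, in which the tool goes at most 50 mm and 8.59 degrees, less where a joint would pass 70% of its speed; a pose out of reach is approached as far as the arm can. A call with a gripper value outside its range is refused whole. The fingers move at their own pace and stop on an object; FORCE is the grip in N (left out, the last holds). Time passes only in rows, so rows that do not move let the fingers close. It gives the time, the measured TCP pose, the force and the opening at its end, in the units of the state.
- bot.observe(): the state, without advancing time (a new reading comes with each control period).
- bot.read_camera(name): name is "scene" or "top" or "wrist"; returns the picture (480x640x3 uint8, blue, green, red); there is no depth.
- bot.camera_params(name): a dict with "fovy" (degrees; the focal length in pixels is half the picture's height over the tangent of half this angle, whatever the lens; pixels are square), "cx", "cy" (the principal point, pixels), "R" (3x3) and "t" (3): a world point X has camera coordinates R X + t. Camera axes: x right, y down, z forward; pixel columns grow to the right and rows downward; lengths in m; the calibration is good to about 2 mm. A picture is of the moment at which its call begins: read the wrist's pose just before it. camera_params takes no time and is no camera call; for the wrist camera it gives the pose at the moment of the call.
- bot.job_done(): hands the job in, once; it reports no verdict.
The state is a dict: "t": time; "joints": joint angles; "dq": joint speeds; "joint_efforts": joint torques, N m; "eef_pos": TCP position; "ee_rot": TCP orientation; "ft_force": force on the tool from outside, world axes, zero at the start; "wrist_torque": the same for the moment, N m; "width": finger opening in m.
Only numpy, scipy, OpenCV 4.12 (cv2) and the standard library are available. Lean on these libraries where they do the work, as an engineer would, in place of code of your own. Each camera call takes 0.05 s, during which the arm holds its last target. There are 200 camera calls.

## Working session

There is one attempt and no reset: what is moved stays moved. The work goes in short steps, Python scripts to look and compute and a shell command to move; the robot and the scene stay as the last step left them, time stands still between calls to the robot, and variables do not carry over. Pictures are saved under pics/ and viewed, about 8 in all and at most 12, crops included, and the job is handed in when it is done.

```bash
ls; mkdir -p pics
cat > h.py <<'E'
import numpy as np, cv2
from cell import bot
def par(n):
    p=bot.camera_params(n); f=240/np.tan(np.radians(p['fovy'])/2)
    return f,p['cx'],p['cy'],np.array(p['R']),np.array(p['t'])
def ray(P,u,v):
    f,cx,cy,R,t=P; d=R.T@np.array([(u-cx)/f,(v-cy)/f,1]); return -R.T@t,d
def onz(P,u,v,z):
    o,d=ray(P,u,v); return o+d*(z-o[2])/d[2]
def proj(P,X):
    f,cx,cy,R,t=P; c=R@np.array(X)+t; return np.array([cx+f*c[0]/c[2],cy+f*c[1]/c[2]])
E
python3 - <<'E'
from h import *
print(bot.observe())
for n in ['scene','top']:
    p=bot.camera_params(n);print(n,p)
    cv2.imwrite(f'pics/{n}0.png',bot.read_camera(n))
E
```

```text
pics
{'t': 0.0, 'joints': array([ 1.25747602e+00,  3.07548364e-01,  1.50766781e+00,  3.28283169e-06,
        1.32843128e+00, -7.35176939e-02]), 'dq': array([-9.50927568e-04,  3.25077189e-04, -1.98297231e-05,  7.74621102e-05,
        2.83200551e-05,  2.75537888e-05]), 'joint_efforts': array([-1.51994431e-03, -4.57543302e+01, -2.51917362e+01, -3.21671878e-04,
        1.31183010e-02, -9.78650547e-07]), 'eef_pos': array([0.13639853, 0.55791219, 0.25539723]), 'ee_rot': array([ 1.19614550e-01,  9.92819875e-01, -1.00793282e-03, -1.99044730e-04]), 'ft_force': array([ 0.96034177, -0.94202248, -0.45402971]), 'wrist_torque': array([-0.0042209 ,  0.04568298, -0.01244816]), 'width': 0.0852258750520742}
scene {'fovy': 56.77958088385083, 'cx': 316.82089991071854, 'cy': 241.5079196567504, 'R': array([[ 0.86886267,  0.49481733,  0.01527989],
       [ 0.35006501, -0.59227834, -0.72571403],
       [-0.35004593,  0.63589478, -0.68782677]]), 't': array([-0.37497776, -0.09275962,  1.29862883])}
top {'fovy': 47.67294495774668, 'cx': 326.6673130609223, 'cy': 235.74946260368085, 'R': array([[ 0.018463  , -0.99971708, -0.01499595],
       [-0.99762589, -0.01742498, -0.0666255 ],
       [ 0.06634535,  0.01619045, -0.99766536]]), 't': array([0.02315678, 0.40142298, 1.39649422])}
```

View pics/scene0.png

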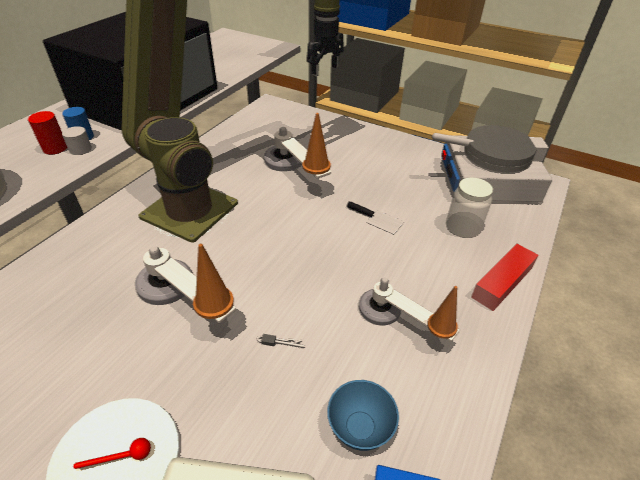

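View pics/top0.png

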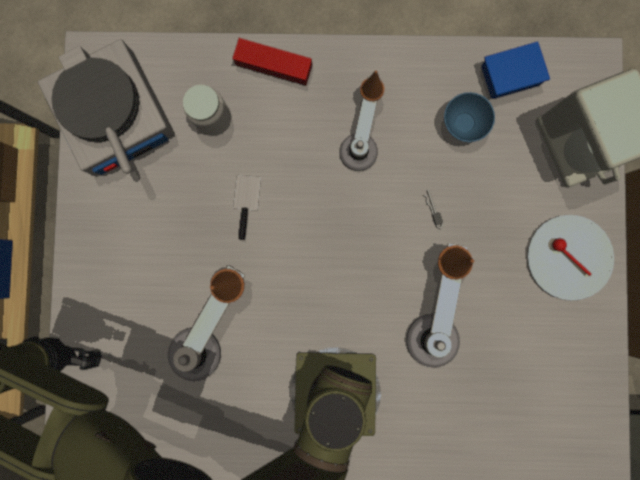

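The scene picture shows three stands. The smallest has its foot at scene (380,305) and top (359,152). The cotter's block is at scene (268,340) and top (436,218), with its leg pointing to top (427,192). Next I'll get rough positions and check sizes.

Run:
```python
from h import *
P=par('top');S=par('scene')
for n,u,v,z in [('foot',359,152,.02),('footL',340,152,.02),('footR',378,152,.02),('studtop',359,146,.085),('armend',371,88,.06),('blk',436,219,.007),('tip',427,192,.007),('bigfoot',433,340,.02)]:
    print(n,onz(P,u,v,z).round(3))
for n,u,v,z in [('foot',380,305,.02),('stud',384,283,.085),('blk',268,340,.007),('tip',305,347,.007)]:
    print('S',n,onz(S,u,v,z).round(3))
W=bot.camera_params('wrist');R=np.array(W['R']);c=-R.T@np.array(W['t']);print(W['fovy'],R.round(3),c.round(3),bot.observe()['eef_pos'])
```

```text
foot [ 0.621 -0.05   0.02 ]
footL [ 0.62 -0.    0.02]
footR [ 0.622 -0.1    0.02 ]
studtop [ 0.621 -0.047  0.085]
armend [ 0.778 -0.077  0.06 ]
blk [ 0.45  -0.254  0.007]
tip [ 0.521 -0.23   0.007]
bigfoot [ 0.14  -0.245  0.02 ]
S foot [ 0.632 -0.056  0.02 ]
S stud [ 0.629 -0.046  0.085]
S blk [ 0.456 -0.259  0.007]
S tip [ 0.535 -0.233  0.007]
65.95996454438678 [[ 0.237  0.972 -0.001]
 [ 0.934 -0.227  0.277]
 [ 0.269 -0.066 -0.961]] [0.068 0.575 0.373] [0.13638833 0.55798504 0.25548347]
```

```bash
python3 -m inch '[{"claw":0,"dz":4},{"dz":4},{"dx":2.9,"dy":-3.8},{"dx":2.9,"dy":-3.8},{"dx":2.9,"dy":-3.8},{"dx":2.9,"dy":-3.8},{"dx":2.9,"dy":-3.8},{"dx":2.9,"dy":-3.8},{"dx":2.9,"dy":-3.8},{"dx":2.9,"dy":-3.8}]' 40; python3 -m inch '[{"dx":2.9,"dy":-3.8},{"dx":2.9,"dy":-3.8},{"dx":2.9,"dy":-3.8},{"dx":2.9,"dy":-3.8},{"dx":2.9,"dy":-3.8},{"dx":2.9,"dy":-3.8},{"dx":2.9,"dy":-3.8},{"dx":2.9,"dy":-3.8,"spin":4},{},{}]'
```

```text
validation failed for argument at $[0]...
validation failed for argument at $[0]...
```

```bash
python3 -m inch '[{"claw":0,"dx":0,"dy":0,"dz":4,"spin":0},{"claw":0,"dx":0,"dy":0,"dz":4,"spin":0},{"claw":0,"dx":2.9,"dy":-3.8,"dz":0,"spin":0},{"claw":0,"dx":2.9,"dy":-3.8,"dz":0,"spin":0},{"claw":0,"dx":2.9,"dy":-3.8,"dz":0,"spin":0},{"claw":0,"dx":2.9,"dy":-3.8,"dz":0,"spin":0},{"claw":0,"dx":2.9,"dy":-3.8,"dz":0,"spin":0},{"claw":0,"dx":2.9,"dy":-3.8,"dz":0,"spin":0},{"claw":0,"dx":2.9,"dy":-3.8,"dz":0,"spin":0},{"claw":0,"dx":2.9,"dy":-3.8,"dz":0,"spin":0}]' 40
```

```text
t: 1.1
eef_pos: [0.3691, 0.2527, 0.3361]
ee_rot: [0.119, 0.993, -0.0, -0.0]
ft_force: [0.9, 0.2, 0.5]
width: -0.0002
```

```bash
python3 -m inch '[{"claw":0,"dx":2.9,"dy":-3.8,"dz":0,"spin":0},{"claw":0,"dx":2.9,"dy":-3.8,"dz":0,"spin":0},{"claw":0,"dx":2.9,"dy":-3.8,"dz":0,"spin":0},{"claw":0,"dx":2.9,"dy":-3.8,"dz":0,"spin":0},{"claw":0,"dx":2.9,"dy":-3.8,"dz":0,"spin":0},{"claw":0,"dx":2.9,"dy":-3.8,"dz":0,"spin":0},{"claw":0,"dx":2.9,"dy":-3.8,"dz":0,"spin":2},{"claw":0,"dx":2.9,"dy":-3.8,"dz":0,"spin":2},{"claw":0,"dx":0,"dy":0,"dz":0,"spin":0},{"claw":0,"dx":0,"dy":0,"dz":0,"spin":0}]'
python3 - <<'E'
from h import *
print(bot.observe()['eef_pos'],bot.observe()['joints'].round(3))
P=par('wrist');I=bot.read_camera('wrist');cv2.imwrite('pics/w1.png',I)
import pickle;pickle.dump(P,open('w1.pkl','wb'))
print(proj(P,[.621,-.049,.1]))
E
```

```text
t: 2.1
eef_pos: [0.6006, -0.0504, 0.335]
ee_rot: [0.086, 0.996, 0.0, -0.001]
ft_force: [-0.0, 0.7, 0.1]
width: 0.0002
[ 0.6006316  -0.05044343  0.33500696] [-0.154  0.3    1.318  0.     1.526 -1.552]
[319.31680235 234.07623855]
```

View pics/w1.png

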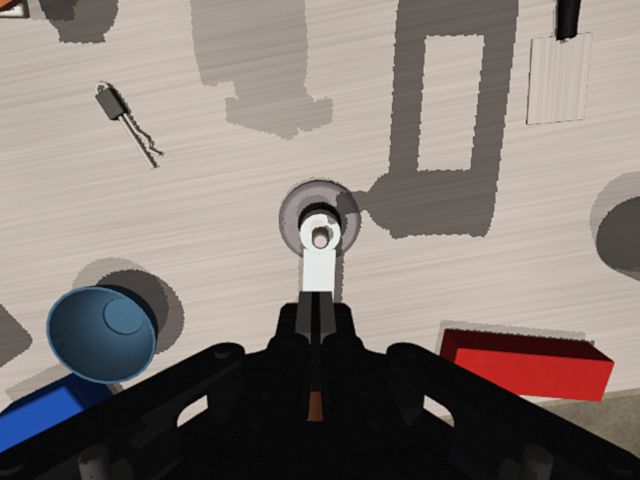

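Wrist view: the stud top is at (320,237), the foot's centre near (319,219), and the white arm runs straight down. The cotter's block is at (112,102), its tip at (155,166), with the bow on the right side. I'll crop both at higher zoom and measure the masks.

Run:
```python
from h import *
I=cv2.imread('pics/w1.png')
a=cv2.resize(I[170:300,260:380],None,fx=4,fy=4,interpolation=cv2.INTER_NEAREST)
b=cv2.resize(I[70:180,80:180],None,fx=3,fy=4.727,interpolation=cv2.INTER_NEAREST)
cv2.imwrite('pics/crop1.png',np.hstack([a,b[:520]]) if b.shape[0]>=520 else a)
for v in range(180,300,6): print(v,[tuple(int(x) for x in I[v,u]) for u in range(296,348,6)])
```

```text
180 [(178, 189, 201), (161, 172, 184), (154, 164, 175), (79, 84, 90), (58, 61, 66), (101, 108, 117), (131, 140, 149), (179, 190, 201), (176, 187, 197)]
186 [(138, 147, 157), (101, 104, 111), (104, 106, 112), (114, 116, 123), (124, 126, 135), (110, 112, 119), (101, 103, 110), (82, 82, 89), (136, 146, 157)]
192 [(110, 111, 119), (143, 145, 154), (146, 148, 158), (149, 150, 161), (146, 149, 157), (145, 148, 157), (146, 148, 157), (134, 137, 145), (93, 94, 100)]
198 [(149, 150, 162), (142, 143, 152), (121, 123, 130), (121, 123, 132), (118, 121, 129), (128, 129, 138), (147, 150, 161), (72, 73, 77), (73, 73, 79)]
204 [(147, 151, 159), (118, 120, 128), (109, 111, 119), (13, 15, 16), (15, 17, 17), (14, 14, 15), (148, 150, 161), (70, 70, 76), (72, 73, 77)]
210 [(143, 146, 156), (69, 70, 75), (18, 19, 20), (51, 54, 60), (57, 62, 68), (34, 37, 39), (10, 9, 10), (71, 73, 78), (72, 73, 78)]
216 [(141, 144, 153), (16, 17, 19), (61, 68, 73), (235, 236, 230), (231, 232, 227), (205, 211, 206), (52, 56, 62), (8, 8, 10), (71, 72, 76)]
222 [(145, 148, 158), (66, 73, 80), (230, 230, 226), (200, 214, 224)
[... 1222 characters left out ...]
 229, 225), (226, 229, 225), (227, 230, 226), (229, 232, 228), (88, 93, 100), (180, 191, 203)]
276 [(174, 184, 195), (155, 167, 180), (229, 230, 226), (226, 230, 226), (226, 230, 225), (228, 230, 225), (230, 232, 227), (87, 93, 100), (182, 192, 204)]
282 [(176, 187, 199), (161, 174, 187), (229, 230, 226), (226, 230, 226), (226, 229, 225), (226, 230, 225), (230, 233, 227), (89, 95, 103), (177, 188, 199)]
288 [(173, 185, 196), (154, 167, 178), (229, 231, 226), (227, 231, 227), (228, 232, 227), (228, 231, 227), (226, 234, 229), (91, 96, 104), (178, 188, 200)]
294 [(178, 188, 199), (44, 47, 51), (45, 49, 50), (7, 7, 7), (45, 47, 50), (45, 47, 50), (158, 169, 177), (88, 94, 101), (171, 182, 194)]
```

View pics/crop1.png

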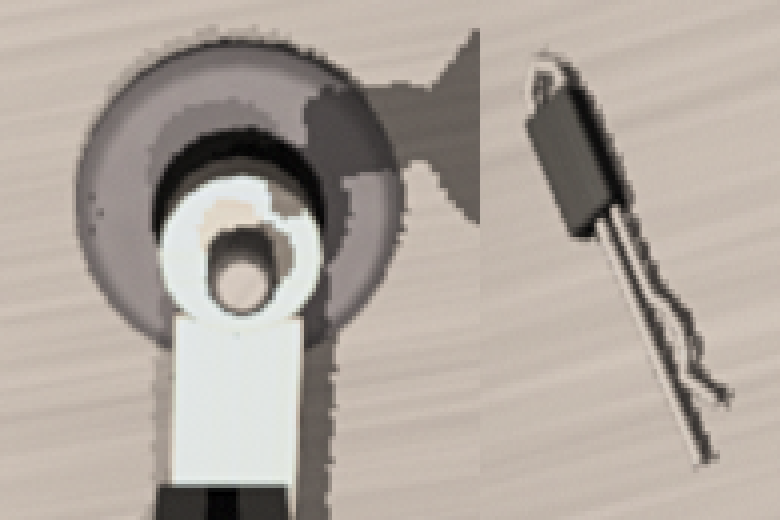

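Crop: the stud top is at wrist pixel (320.8,241), the hub top at (320.3,232), and the foot at (320,219.3). The arm's edges are at u=303.5 and 335. The cotter's leg runs from the block to its tip at about (154,167).

Run:
```python
from h import *
import pickle
P=pickle.load(open('w1.pkl','rb'));print(P[0],P[1],P[2],'cam',(-P[3].T@P[4]).round(4))
I=cv2.imread('pics/w1.png').astype(int)
print('foot',onz(P,320,219.3,.015),'L',onz(P,279,219,.01),'R',onz(P,361,219,.01))
for z in (.066,.072): print('hub',z,onz(P,320.3,232,z).round(4), np.linalg.norm(onz(P,300,232,z)-onz(P,340.5,232,z)).round(4))
for z in (.082,.09,.102): print('stud',z,onz(P,320.75,241,z).round(4))
# arm edges
E=[]
for v in range(256,288):
    r=I[v,295:345].min(1)>200; k=np.flatnonzero(r); E.append((v,295+k[0],295+k[-1]))
E=np.array(E); 
for c in (1,2):
    l=np.polyfit(E[:,0],E[:,c],1); a=onz(P,np.polyval(l,256),256,.066);b=onz(P,np.polyval(l,287),287,.066)
    print('edge',a.round(4),b.round(4),'yaw',np.degrees(np.arctan2(*(b-a)[[1,0]])))
T=par('top')
for z in (.015,): print('top foot',onz(T,359,152,z).round(4))
print('block',onz(P,80+94/3,70+160/4.727,.014),'tip',onz(P,80+224/3,70+462/4.727,.007), 'root',onz(P,80+122/3,70+217/4.727,.007))
```

```text
369.8504174817616 315.1256701753309 244.8758723936278 cam [ 0.5319 -0.0382  0.4523]
foot [ 0.62450676 -0.04772196  0.015     ] L [ 0.61665316 -0.09702517  0.01      ] R [0.63374339 0.00150019 0.01      ]
hub 0.066 [ 0.6275 -0.0486  0.066 ] 0.0436
hub 0.072 [ 0.626  -0.0485  0.072 ] 0.0429
stud 0.082 [ 0.6331 -0.0493  0.082 ]
stud 0.09 [ 0.6309 -0.0491  0.09  ]
stud 0.102 [ 0.6276 -0.0487  0.102 ]
edge [ 0.6512 -0.0704  0.066 ] [ 0.6869 -0.0783  0.066 ] yaw -12.487193539865403
edge [ 0.6567 -0.0385  0.066 ] [ 0.6926 -0.0455  0.066 ] yaw -11.101384227430453
top foot [ 0.622  -0.0502  0.015 ]
block [ 0.45614598 -0.25427649  0.014     ] tip [ 0.53157514 -0.22994705  0.007     ] root [ 0.46909692 -0.25138161  0.007     ]
```

```bash
python3 -m inch '[{"claw":0,"dx":3.75,"dy":-0.45,"dz":0,"spin":-2},{"claw":0,"dx":3.75,"dy":-0.45,"dz":0,"spin":0},{"claw":0,"dx":0,"dy":0,"dz":-4.5,"spin":0},{"claw":0,"dx":0,"dy":0,"dz":-4.5,"spin":0},{"claw":0,"dx":0,"dy":0,"dz":-4.5,"spin":0},{"claw":0,"dx":0,"dy":0,"dz":-4.5,"spin":0},{"claw":0,"dx":0,"dy":0,"dz":-3.5,"spin":0},{"claw":0,"dx":0,"dy":0,"dz":-1,"spin":0},{"claw":0,"dx":0,"dy":0,"dz":0,"spin":0},{"claw":0,"dx":0,"dy":0,"dz":0,"spin":0}]'; python3 -m inch '[{"claw":0,"dx":0,"dy":0,"dz":-0.2,"spin":0},{"claw":0,"dx":0,"dy":0,"dz":-0.2,"spin":0},{"claw":0,"dx":0,"dy":0,"dz":-0.2,"spin":0}]'
```

```text
t: 3.15
eef_pos: [0.6767, -0.0579, 0.1134]
ee_rot: [0.102, 0.995, -0.0, 0.002]
ft_force: [0.9, -0.0, -0.5]
width: 0.0002
t: 3.45
eef_pos: [0.6764, -0.0586, 0.1067]
ee_rot: [0.102, 0.995, -0.0, 0.001]
ft_force: [-0.7, 0.0, -0.2]
width: 0.0003
```

```bash
python3 -m inch '[{"claw":0,"dx":0,"dy":0,"dz":-0.2,"spin":0},{"claw":0,"dx":0,"dy":0,"dz":-0.2,"spin":0},{"claw":0,"dx":0,"dy":0,"dz":-0.2,"spin":0}]'; python3 -m inch '[{"claw":0,"dx":0,"dy":0,"dz":-0.2,"spin":0},{"claw":0,"dx":0,"dy":0,"dz":-0.2,"spin":0}]'
```

```text
t: 3.75
eef_pos: [0.6755, -0.0585, 0.0991]
ee_rot: [0.102, 0.995, 0.0, -0.0]
ft_force: [0.0, 0.2, 0.2]
width: -0.0001
t: 3.95
eef_pos: [0.6755, -0.0585, 0.095]
ee_rot: [0.102, 0.995, 0.0, -0.0]
ft_force: [-0.4, -0.3, 0.1]
width: 0.0
```

```bash
python3 -m inch '[{"claw":0,"dx":0,"dy":0,"dz":-0.2,"spin":0},{"claw":0,"dx":0,"dy":0,"dz":-0.2,"spin":0}]';python3 -m inch '[{"claw":0,"dx":0,"dy":0,"dz":-0.2,"spin":0},{"claw":0,"dx":0,"dy":0,"dz":-0.2,"spin":0}]'; python3 -m inch '[{"claw":0,"dx":0,"dy":0,"dz":-0.2,"spin":0},{"claw":0,"dx":0,"dy":0,"dz":-0.2,"spin":0}]'
```

```text
t: 4.15
eef_pos: [0.6756, -0.0585, 0.0917]
ee_rot: [0.102, 0.995, -0.0, -0.0]
ft_force: [-2.5, -0.7, 6.5]
width: -0.0002
t: 4.35
eef_pos: [0.6756, -0.0585, 0.0882]
ee_rot: [0.102, 0.995, -0.0, 0.0]
ft_force: [-1.9, -0.0, 6.6]
width: -0.0
t: 4.55
eef_pos: [0.6756, -0.0585, 0.0843]
ee_rot: [0.102, 0.995, -0.0, 0.0]
ft_force: [-2.2, 0.6, 5.7]
width: -0.0001
```

```bash
python3 -m inch '[{"claw":0,"dx":0,"dy":0,"dz":-0.2,"spin":0},{"claw":0,"dx":0,"dy":0,"dz":-0.2,"spin":0},{"claw":0,"dx":0,"dy":0,"dz":-0.2,"spin":0},{"claw":0,"dx":0,"dy":0,"dz":-0.2,"spin":0},{"claw":0,"dx":0,"dy":0,"dz":-0.2,"spin":0}]';python3 -m inch '[{"claw":0,"dx":0,"dy":0,"dz":-0.1,"spin":0},{"claw":0,"dx":0,"dy":0,"dz":-0.1,"spin":0}]'; python3 -m inch '[{"claw":0,"dx":0,"dy":0,"dz":-0.1,"spin":0},{"claw":0,"dx":0,"dy":0,"dz":0,"spin":0}]'
```

```text
t: 5.05
eef_pos: [0.6756, -0.0585, 0.0743]
ee_rot: [0.102, 0.995, -0.0, 0.0]
ft_force: [-2.1, 0.3, 6.4]
width: 0.0002
t: 5.25
eef_pos: [0.6756, -0.0584, 0.0723]
ee_rot: [0.102, 0.995, -0.0, 0.0]
ft_force: [-2.9, 0.3, 6.9]
width: 0.0002
t: 5.45
eef_pos: [0.6756, -0.0585, 0.0712]
ee_rot: [0.102, 0.995, -0.0, 0.0]
ft_force: [-2.4, 0.4, 4.9]
width: -0.0002
```

```bash
for i in 1 2; do :; done; python3 -m inch '[{"claw":0,"dx":0,"dy":0,"dz":-0.1,"spin":0},{"claw":0,"dx":0,"dy":0,"dz":-0.05,"spin":0}]'; python3 -m inch '[{"claw":0,"dx":0,"dy":0,"dz":-0.05,"spin":0},{"claw":0,"dx":0,"dy":0,"dz":0,"spin":0}]'; python3 -m inch '[{"claw":0,"dx":0,"dy":0,"dz":-0.05,"spin":0},{"claw":0,"dx":0,"dy":0,"dz":0,"spin":0}]'
```

```text
t: 5.65
eef_pos: [0.6756, -0.0585, 0.0698]
ee_rot: [0.102, 0.995, -0.0, 0.0]
ft_force: [-2.1, -0.2, 5.8]
width: 0.0003
t: 5.85
eef_pos: [0.6756, -0.0585, 0.0693]
ee_rot: [0.102, 0.995, -0.0, 0.0]
ft_force: [-2.3, -0.5, 4.7]
width: -0.0
t: 6.05
eef_pos: [0.6756, -0.0584, 0.069]
ee_rot: [0.102, 0.995, -0.0, 0.0]
ft_force: [-1.1, 0.0, 7.4]
width: 0.0007
```

```bash
python3 -m inch '[{"claw":0,"dx":0,"dy":0,"dz":-0.05,"spin":0},{"claw":0,"dx":0,"dy":0,"dz":0,"spin":0}]'; python3 -m inch '[{"claw":0,"dx":0,"dy":0,"dz":-0.05,"spin":0},{"claw":0,"dx":0,"dy":0,"dz":0,"spin":0}]'; python3 -m inch '[{"claw":0,"dx":0,"dy":0,"dz":-0.05,"spin":0},{"claw":0,"dx":0,"dy":0,"dz":0,"spin":0}]'
```

```text
t: 6.25
eef_pos: [0.6756, -0.0584, 0.069]
ee_rot: [0.102, 0.995, -0.0, 0.0]
ft_force: [-3.0, 0.4, 9.0]
width: 0.0
t: 6.45
eef_pos: [0.6755, -0.0585, 0.069]
ee_rot: [0.102, 0.995, -0.0, 0.0]
ft_force: [-4.2, 0.9, 12.4]
width: -0.0004
t: 6.65
eef_pos: [0.6756, -0.0585, 0.069]
ee_rot: [0.102, 0.995, -0.0, 0.001]
ft_force: [-4.8, 0.9, 14.6]
width: 0.0002
```

```bash
python3 -m inch '[{"claw":0,"dx":0,"dy":0,"dz":-0.1,"spin":0},{"claw":0,"dx":0,"dy":0,"dz":0,"spin":0}]'; python3 -m inch '[{"claw":0,"dx":0,"dy":0,"dz":-0.1,"spin":0},{"claw":0,"dx":0,"dy":0,"dz":0,"spin":0},{"claw":0,"dx":0,"dy":0,"dz":0,"spin":0}]';  python3 -c "
from h import *
print(bot.observe()['eef_pos'],bot.observe()['ft_force'])"
```

```text
t: 6.85
eef_pos: [0.6756, -0.0585, 0.069]
ee_rot: [0.102, 0.995, -0.0, 0.001]
ft_force: [-7.2, 0.9, 20.2]
width: -0.0001
t: 7.15
eef_pos: [0.6756, -0.0585, 0.0689]
ee_rot: [0.102, 0.995, -0.0, 0.001]
ft_force: [-8.0, 1.6, 25.0]
width: -0.0001
[ 0.67558563 -0.05845198  0.0689395 ] [-7.98381584  1.58322489 24.96531174]
```

```bash
python3 -m inch '[{"claw":0,"dx":0,"dy":0,"dz":0.5,"spin":0},{"claw":0,"dx":0,"dy":0,"dz":4.5,"spin":0},{"claw":0,"dx":0,"dy":0,"dz":4.5,"spin":0},{"claw":0,"dx":-4.86,"dy":1,"dz":0,"spin":0},{"claw":0,"dx":0,"dy":0,"dz":-1,"spin":0},{"claw":0,"dx":0,"dy":0,"dz":-0.5,"spin":0},{"claw":0,"dx":0,"dy":0,"dz":0,"spin":0},{"claw":0,"dx":0,"dy":0,"dz":0,"spin":0}]'; python3 -m inch '[{"claw":0,"dx":0,"dy":0,"dz":-0.2,"spin":0},{"claw":0,"dx":0,"dy":0,"dz":-0.2,"spin":0},{"claw":0,"dx":0,"dy":0,"dz":-0.2,"spin":0}]'; python3 -m inch '[{"claw":0,"dx":0,"dy":0,"dz":-0.2,"spin":0},{"claw":0,"dx":0,"dy":0,"dz":-0.2,"spin":0}]'
```

```text
t: 7.95
eef_pos: [0.6282, -0.0487, 0.1439]
ee_rot: [0.102, 0.995, -0.0, 0.0]
ft_force: [0.3, 0.5, 0.0]
width: -0.0002
t: 8.25
eef_pos: [0.6274, -0.0486, 0.138]
ee_rot: [0.102, 0.995, -0.0, 0.0]
ft_force: [-0.4, -0.5, 1.1]
width: -0.0004
t: 8.45
eef_pos: [0.627, -0.0484, 0.1341]
ee_rot: [0.102, 0.995, 0.0, -0.0]
ft_force: [-0.0, 0.7, 0.2]
width: 0.0001
```

```bash
python3 -m inch '[{"claw":0,"dx":0,"dy":0,"dz":-0.2,"spin":0},{"claw":0,"dx":0,"dy":0,"dz":-0.2,"spin":0}]'; python3 -m inch '[{"claw":0,"dx":0,"dy":0,"dz":-0.2,"spin":0},{"claw":0,"dx":0,"dy":0,"dz":-0.1,"spin":0}]'; python3 -m inch '[{"claw":0,"dx":0,"dy":0,"dz":-0.15,"spin":0},{"claw":0,"dx":0,"dy":0,"dz":-0.15,"spin":0}]'
```

```text
t: 8.65
eef_pos: [0.627, -0.0484, 0.1302]
ee_rot: [0.102, 0.995, 0.0, 0.0]
ft_force: [0.1, -0.4, 0.3]
width: -0.0002
t: 8.85
eef_pos: [0.6269, -0.0485, 0.1271]
ee_rot: [0.102, 0.995, -0.0, -0.0]
ft_force: [0.4, 0.7, 0.2]
width: -0.0002
t: 9.05
eef_pos: [0.627, -0.0485, 0.1267]
ee_rot: [0.102, 0.995, -0.0, 0.0]
ft_force: [-6.1, 1.0, 22.3]
width: -0.0001
```

Run:
```python
from h import *
T=par('top');S=par('scene')
I=cv2.imread('pics/top0.png');S0=cv2.imread('pics/scene0.png')
def orange(I,x0,x1,y0,y1):
    h=cv2.cvtColor(I,cv2.COLOR_BGR2HSV);m=((h[...,0]<18)&(h[...,1]>120)).astype(np.uint8)
    k=np.zeros_like(m);k[y0:y1,x0:x1]=m[y0:y1,x0:x1]
    ys,xs=np.nonzero(k);return xs.min(),xs.max(),ys.min(),ys.max(),xs[ys==ys.min()].mean()
print('top',orange(I,430,490,230,300));print('scene',orange(S0,170,250,230,330))
a=orange(S0,170,250,230,330)
o,d=ray(S,a[4],a[2]); 
for z in (.15,.18,.2,.22,.25): X=onz(S,a[4],a[2],z);print(z,X.round(3),proj(T,X).round(1))
for z in (.06,.09):print('base',onz(T,456,262,z).round(3))
```

```text
top (np.int64(438), np.int64(472), np.int64(246), np.int64(278), np.float64(455.5))
scene (np.int64(192), np.int64(233), np.int64(244), np.int64(318), np.float64(200.0))
0.15 [ 0.248 -0.203  0.15 ] [425.2 299.4]
0.18 [ 0.273 -0.225  0.18 ] [437.  289.2]
0.2 [ 0.289 -0.239  0.2  ] [445.2 282.1]
0.22 [ 0.306 -0.254  0.22 ] [453.7 274.8]
0.25 [ 0.331 -0.275  0.25 ] [466.9 263.5]
base [ 0.338 -0.294  0.06 ]
base [ 0.337 -0.287  0.09 ]
```

```bash
python3 -m inch '[{"claw":0,"dx":0,"dy":0,"dz":3,"spin":0},{"claw":0,"dx":0,"dy":0,"dz":5,"spin":-8.3},{"claw":0,"dx":0,"dy":0,"dz":5,"spin":-8.3},{"claw":5,"dx":-2.85,"dy":-3.45,"dz":0,"spin":-8.3},{"claw":5,"dx":-2.85,"dy":-3.45,"dz":0,"spin":-8.3},{"claw":5,"dx":-2.85,"dy":-3.45,"dz":0,"spin":-8.3},{"claw":5,"dx":-2.85,"dy":-3.45,"dz":0,"spin":-8.3},{"claw":5,"dx":-2.85,"dy":-3.45,"dz":0,"spin":-8.3},{"claw":5,"dx":-2.85,"dy":-3.45,"dz":0,"spin":-8.3},{"claw":5,"dx":0,"dy":0,"dz":0,"spin":-8.3}]'; python3 -m inch '[{"claw":5,"dx":0,"dy":0,"dz":0,"spin":-8.3},{"claw":5,"dx":0,"dy":0,"dz":0,"spin":-8.3},{"claw":5,"dx":0,"dy":0,"dz":0,"spin":-8.3},{"claw":5,"dx":0,"dy":0,"dz":0,"spin":-8.3},{"claw":5,"dx":0,"dy":0,"dz":0,"spin":-8.3},{"claw":5,"dx":0,"dy":0,"dz":0,"spin":-8.3},{"claw":5,"dx":0,"dy":0,"dz":0,"spin":-8.3},{"claw":5,"dx":0,"dy":0,"dz":0,"spin":-8.3},{"claw":5,"dx":0,"dy":0,"dz":0,"spin":-8.3},{"claw":5,"dx":0,"dy":0,"dz":0,"spin":0}]'
python3 - <<'E'
from h import *
import pickle
o=bot.observe();print(o['eef_pos'],o['ee_rot'],o['joints'].round(2))
P=par('wrist');I=bot.read_camera('wrist');pickle.dump(P,open('w2.pkl','wb'));cv2.imwrite('pics/w2.png',I)
E
```

```text
t: 10.05
eef_pos: [0.4525, -0.2591, 0.2545]
ee_rot: [0.689, 0.725, -0.001, 0.0]
ft_force: [1.1, 1.3, 0.9]
width: 0.0497
t: 11.05
eef_pos: [0.456, -0.2554, 0.2544]
ee_rot: [0.987, 0.164, 0.0, 0.0]
ft_force: [-0.1, -0.2, 0.1]
width: 0.0503
[ 0.45596572 -0.25541739  0.25438689] [9.86513774e-01 1.63678216e-01 9.52741108e-05 7.63352376e-05] [-0.59  0.24  1.62  0.    1.29  0.65]
```

View pics/w2.png

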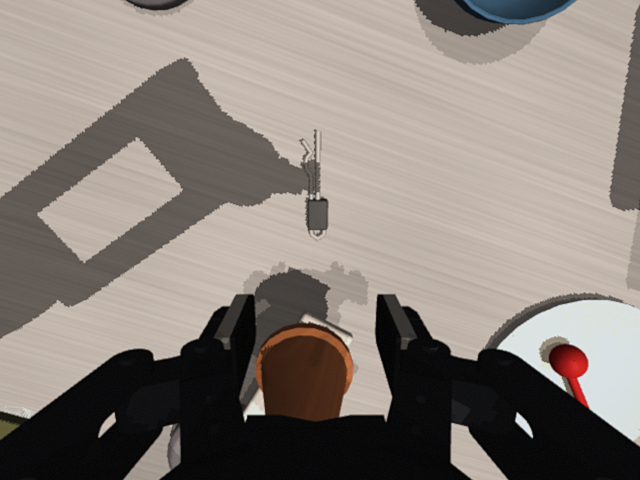

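The block is at (317.5,214) and the tip at (318,130). The leg is nearly upright in the image and the bow is on the left. The big cone stands well behind the jaws.

Run:
```python
from h import *
import pickle
P=pickle.load(open('w2.pkl','rb'));I=cv2.imread('pics/w2.png')
g=I.max(2)
m=np.zeros_like(g);m[190:240,300:335]=(g[190:240,300:335]<105)*255
n,l,s,c=cv2.connectedComponentsWithStats(m);k=1+s[1:,4].argmax();print(s[k],c[k])
cn=max(cv2.findContours((l==k).astype(np.uint8),0,1)[0],key=cv2.contourArea);r=cv2.minAreaRect(cn);print(r)
print('blk',onz(P,*r[0],.012))
for v in range(128,198,6): print(v,[int(x) for x in g[v,306:326]])
o=onz(P,318,198,.007);t=onz(P,318,130,.007);print('root',o,'tip',t,np.linalg.norm(t-o),np.degrees(np.arctan2(*(t-o)[[1,0]])))
b=bot.observe()['ee_rot'];print('tool x yaw',np.degrees(2*np.arctan2(b[1],b[0])))
```

```text
[306 197  22  39 667] [316.55922039 214.05847076]
((316.5, 216.0), (38.0, 21.0), 90.0)
blk [ 0.45357394 -0.25733958  0.012     ]
128 [196, 195, 193, 194, 194, 195, 197, 196, 197, 195, 197, 196, 194, 192, 193, 193, 192, 195, 197, 198]
134 [198, 198, 197, 198, 198, 197, 199, 180, 121, 98, 154, 201, 217, 194, 157, 165, 198, 197, 195, 197]
140 [196, 195, 195, 192, 191, 191, 193, 195, 161, 104, 152, 200, 217, 189, 159, 172, 199, 197, 198, 198]
146 [208, 204, 171, 166, 191, 192, 192, 193, 163, 107, 151, 202, 216, 188, 155, 164, 196, 197, 195, 193]
152 [113, 75, 112, 175, 207, 205, 169, 166, 171, 112, 152, 202, 215, 184, 175, 199, 199, 195, 196, 194]
158 [206, 202, 157, 164, 173, 164, 204, 205, 167, 102, 154, 204, 214, 184, 174, 197, 196, 194, 195, 193]
164 [99, 88, 89, 103, 104, 104, 104, 105, 95, 77, 88, 99, 99, 123, 182, 207, 203, 200, 201, 200]
170 [96, 106, 99, 93, 95, 100, 103, 103, 95, 83, 90, 100, 102, 124, 177, 197, 197, 195, 195, 198]
176 [99, 88, 69, 79, 102, 100, 86, 86, 93, 82, 93, 102, 99, 113, 165, 195, 194, 192, 195, 194]
182 [103, 103, 89, 76, 102, 105, 91, 88, 93, 79, 90, 101, 100, 107, 161, 202, 199, 197, 196, 193]
188 [99, 97, 80, 73, 100, 104, 86, 79, 87, 80, 90, 102, 98, 111, 167, 206, 204, 201, 201, 199]
194 [181, 133, 91, 107, 164, 183, 154, 111, 78, 88, 158, 207, 213, 176, 168, 197, 197, 195, 194, 196]
root [ 0.47023268 -0.25320548  0.007     ] tip [ 0.53098665 -0.23226512  0.007     ] 0.0642615274995266 19.017778564442615
tool x yaw 19.03614293282754
```

```bash
python3 -m inch '[{"claw":5,"dx":0,"dy":-0.3,"dz":-4,"spin":0},{"claw":5,"dx":0,"dy":0,"dz":-4.5,"spin":0},{"claw":5,"dx":0,"dy":0,"dz":-4.5,"spin":0},{"claw":5,"dx":0,"dy":0,"dz":-4.5,"spin":0},{"claw":5,"dx":0,"dy":0,"dz":-3,"spin":0},{"claw":5,"dx":0,"dy":0,"dz":-1.5,"spin":0},{"claw":5,"dx":0,"dy":0,"dz":-0.6,"spin":0},{"claw":5,"dx":0,"dy":0,"dz":0,"spin":0},{"claw":5,"dx":0,"dy":0,"dz":0,"spin":0}]'; python3 -m inch '[{"claw":3,"dx":0,"dy":0,"dz":0,"spin":0},{"claw":2.4,"dx":0,"dy":0,"dz":0,"spin":0},{"claw":2.2,"dx":0,"dy":0,"dz":0,"spin":0}]' 50; python3 -m inch '[{"claw":1,"dx":0,"dy":0,"dz":0,"spin":0},{"claw":1,"dx":0,"dy":0,"dz":0,"spin":0},{"claw":1,"dx":0,"dy":0,"dz":0,"spin":0},{"claw":1,"dx":0,"dy":0,"dz":0,"spin":0}]' 50
```

```text
t: 12.0
eef_pos: [0.4568, -0.259, 0.0291]
ee_rot: [0.986, 0.164, 0.001, 0.001]
ft_force: [0.1, 0.9, 1.4]
width: 0.0503
t: 12.3
eef_pos: [0.4564, -0.2586, 0.0291]
ee_rot: [0.986, 0.164, 0.001, 0.0]
ft_force: [1.0, 0.3, -0.1]
width: 0.0218
t: 12.7
eef_pos: [0.4563, -0.2586, 0.0293]
ee_rot: [0.986, 0.164, 0.0, 0.0]
ft_force: [-1.0, 0.4, 6.8]
width: 0.0187
```

```bash
python3 -m inch '[{"claw":1,"dx":0,"dy":0,"dz":0.5,"spin":0},{"claw":1,"dx":0,"dy":0,"dz":1.5,"spin":0},{"claw":1,"dx":0,"dy":0,"dz":4,"spin":0},{"claw":1,"dx":0,"dy":0,"dz":4,"spin":0},{"claw":1,"dx":0.4,"dy":2,"dz":3,"spin":-3},{"claw":1,"dx":1.1,"dy":3.6,"dz":1,"spin":-5},{"claw":1,"dx":1.1,"dy":3.6,"dz":0,"spin":-5},{"claw":1,"dx":1.1,"dy":3.6,"dz":0,"spin":-5},{"claw":1,"dx":1.1,"dy":3.6,"dz":0,"spin":-5},{"claw":1,"dx":1.1,"dy":3.6,"dz":0,"spin":-5}]'; python3 -m inch '[{"claw":1,"dx":0.6,"dy":2.2,"dz":-1.5,"spin":-2.8},{"claw":1,"dx":0.3,"dy":1,"dz":-1,"spin":0},{"claw":1,"dx":0,"dy":0,"dz":0,"spin":0},{"claw":1,"dx":0,"dy":0,"dz":0,"spin":0}]'
python3 - <<'E'
from h import *
import pickle
o=bot.observe();print(o['eef_pos'],o['ee_rot'],o['width'])
P=par('wrist');I=bot.read_camera('wrist');pickle.dump(P,open('w3.pkl','wb'));cv2.imwrite('pics/w3.png',I)
E
```

```text
t: 13.7
eef_pos: [0.5149, -0.057, 0.1686]
ee_rot: [0.997, -0.082, 0.0, 0.0]
ft_force: [0.7, -0.5, -1.9]
width: 0.0189
t: 14.1
eef_pos: [0.5234, -0.0271, 0.143]
ee_rot: [0.995, -0.103, -0.001, 0.0]
ft_force: [0.4, 0.5, -0.7]
width: 0.0183
[ 0.52335476 -0.02709086  0.14299136] [ 9.94637270e-01 -1.03421557e-01 -7.49707662e-04  3.45851688e-04] 0.018269371413831812
```

View pics/w3.png

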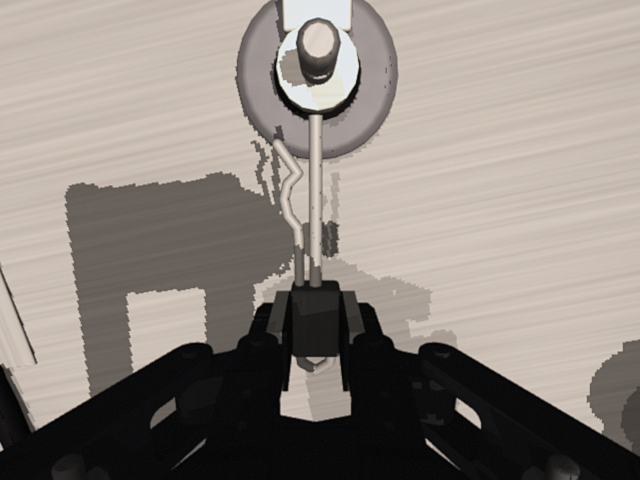

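The leg runs from its root at (317,285) to the tip at (316,115). The stud top is at about (318,38), the hub centre at about (318,66), and the arm goes up. Now the precise edges.

Run:
```python
from h import *
import pickle
P=pickle.load(open('w3.pkl','rb'));I=cv2.imread('pics/w3.png');g=I.max(2).astype(int)
for v in (4,8,12,16,20,24,28,34,40,46,52,60,68,76,84,92,100,110,114,116,118,120,130,150,170,200,220,240): print(v,[int(x) for x in g[v,(274 if v<112 else 304):(362 if v<112 else 328):(2 if v<112 else 1)]])
```

```text
4 [127, 73, 75, 77, 126, 224, 237, 231, 230, 230, 230, 232, 235, 234, 232, 233, 233, 232, 232, 230, 232, 235, 235, 234, 234, 232, 231, 231, 234, 234, 233, 233, 234, 235, 235, 235, 235, 234, 218, 134, 153, 149, 143, 134]
8 [151, 134, 82, 81, 114, 223, 238, 231, 230, 230, 230, 232, 235, 233, 232, 233, 234, 232, 233, 230, 232, 235, 235, 234, 234, 232, 231, 232, 234, 234, 233, 233, 235, 235, 234, 235, 235, 234, 216, 133, 161, 159, 156, 150]
12 [160, 164, 83, 83, 111, 220, 238, 232, 230, 231, 231, 231, 236, 234, 232, 233, 234, 232, 234, 231, 232, 235, 236, 234, 235, 232, 231, 232, 234, 235, 233, 233, 235, 236, 235, 236, 235, 233, 215, 128, 162, 161, 162, 161]
16 [159, 164, 120, 79, 102, 217, 237, 232, 231, 230, 231, 232, 236, 234, 232, 234, 234, 232, 234, 233, 237, 242, 244, 239, 237, 234, 231, 232, 234, 234, 233, 234, 236, 236, 235, 236, 236, 233, 210, 130, 162, 160, 159, 160]
20 [161, 122, 82, 83, 90, 216, 236, 233, 231, 231, 232, 232, 237, 234, 233, 237, 233, 150, 99, 80, 94, 109, 120, 112, 101, 93, 100, 154, 224, 236, 233, 234, 236, 236, 235, 235, 236, 234, 207, 159, 161, 162, 161, 16
[... 3273 characters left out ...]
167, 185, 200, 211, 224, 227, 220, 203, 191, 173, 152, 146, 165, 165, 164, 164, 163]
150 [125, 126, 127, 129, 114, 102, 141, 166, 184, 197, 210, 224, 228, 220, 203, 191, 174, 145, 125, 132, 132, 131, 129, 127]
170 [206, 203, 205, 206, 176, 111, 135, 165, 183, 195, 209, 221, 225, 220, 203, 189, 170, 143, 160, 201, 202, 200, 200, 200]
200 [202, 204, 206, 206, 185, 125, 130, 163, 183, 195, 208, 217, 222, 217, 202, 189, 168, 143, 151, 172, 173, 171, 170, 183]
220 [204, 205, 207, 208, 185, 123, 128, 162, 182, 195, 205, 216, 219, 216, 202, 180, 147, 138, 165, 209, 208, 206, 207, 208]
240 [97, 105, 107, 107, 99, 98, 128, 161, 183, 194, 206, 214, 217, 212, 199, 190, 166, 117, 63, 68, 69, 71, 75, 94]
```

Run:
```python
import cv2
I=cv2.imread('pics/w3.png')
cv2.imwrite('pics/w3c.png',cv2.resize(I[0:130,250:390],None,fx=4.5,fy=4.5,interpolation=cv2.INTER_NEAREST))
```

```text
(no output)
```

View pics/w3c.png

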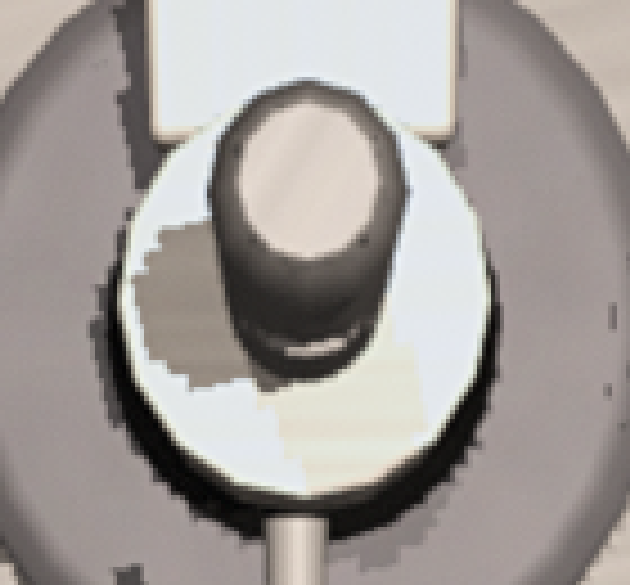

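Run:
```python
from h import *
import pickle
P=pickle.load(open('w3.pkl','rb'));tcp=np.array([.52335,-.02709,.143])
q=np.array([ 9.94637270e-01,-1.03421557e-01]);yaw=2*np.arctan2(q[1],q[0]);print('yaw',np.degrees(yaw))
ex=np.array([np.cos(yaw),np.sin(yaw),0]);ey=np.array([-ex[1],ex[0],0])
def tf(u,v,z): X=onz(P,u,v,z);d=X-tcp;return X.round(4),np.round([d@ex*1e3,d@ey*1e3],2)
print('tip',tf(315.5,115,.1207));print('root',tf(315.3,283,.1207))
print('mid',tf(315.3,200,.1207))
print('studtop',tf(318.9,39.1,.1017)); print('stud chamfer L,R',tf(296.7,41,.1),tf(340.7,41,.1))
print('hub LR',tf(276.7,66,.048),tf(358.9,66,.048),'bottom',tf(318,110,.048))
for v in (4,24): print('arm',tf(282.8,v,.044),tf(351.1,v,.044))
print('foot',tf(236.5,74,.012),tf(397.5,74,.012))
```

```text
yaw -11.872470703096111
tip (array([ 0.6001, -0.0429,  0.1207]), array([78.31,  0.34]))
root (array([ 0.5373, -0.0297,  0.1207]), array([14.16,  0.34]))
mid (array([ 0.5703, -0.0366,  0.1207]), array([47.88,  0.38]))
studtop (array([ 0.6278, -0.05  ,  0.1017]), array([106.94,  -0.95]))
stud chamfer L,R (array([ 0.6293, -0.0415,  0.1   ]), array([106.66,   7.66])) (array([ 0.6258, -0.0583,  0.1   ]), array([106.68,  -9.43]))
hub LR (array([ 0.632 , -0.0289,  0.048 ]), array([106.7 ,  20.62])) (array([ 0.6232, -0.071 ,  0.048 ]), array([106.74, -22.42])) bottom (array([ 0.6063, -0.0456,  0.048 ]), array([85.02, -1.07]))
arm (array([ 0.6603, -0.0384,  0.044 ]), array([136.37,  17.08])) (array([ 0.6532, -0.0727,  0.044 ]), array([136.41, -17.88]))
arm (array([ 0.6515, -0.0364,  0.044 ]), array([127.28,  17.29])) (array([ 0.6442, -0.071 ,  0.044 ]), array([127.32, -18.13]))
foot (array([ 0.6394, -0.0015,  0.012 ]), array([108.34,  48.93])) (array([ 0.6191, -0.0986,  0.012 ]), array([108.44, -50.23]))
```

```bash
python3 -m inch '[{"claw":1,"dx":1.44,"dy":-0.43,"dz":0,"spin":0},{"claw":1,"dx":0,"dy":0,"dz":-3,"spin":0},{"claw":1,"dx":0,"dy":0,"dz":-2.5,"spin":0},{"claw":1,"dx":0,"dy":0,"dz":-1.2,"spin":0},{"claw":1,"dx":0,"dy":0,"dz":0,"spin":0},{"claw":1,"dx":0,"dy":0,"dz":0,"spin":0},{"claw":1,"dx":0,"dy":0,"dz":0,"spin":0}]'; python3 -m inch '[{"claw":1,"dx":0,"dy":0,"dz":-0.1,"spin":0},{"claw":1,"dx":0,"dy":0,"dz":-0.1,"spin":0}]'; python3 -m inch '[{"claw":1,"dx":0,"dy":0,"dz":-0.05,"spin":0},{"claw":1,"dx":0,"dy":0,"dz":-0.05,"spin":0}]'; python3 -m inch '[{"claw":1,"dx":0,"dy":0,"dz":-0.05,"spin":0},{"claw":1,"dx":0,"dy":0,"dz":-0.05,"spin":0}]'
```

```text
t: 14.85
eef_pos: [0.5394, -0.0312, 0.0775]
ee_rot: [0.995, -0.104, 0.001, 0.0]
ft_force: [0.3, -0.1, -1.3]
width: 0.018
t: 15.05
eef_pos: [0.539, -0.0308, 0.0751]
ee_rot: [0.995, -0.104, 0.001, 0.0]
ft_force: [0.7, -0.0, -1.5]
width: 0.0187
t: 15.25
eef_pos: [0.5384, -0.0306, 0.0735]
ee_rot: [0.995, -0.104, 0.0, 0.0]
ft_force: [0.3, -0.2, -1.5]
width: 0.0185
t: 15.45
eef_pos: [0.5384, -0.0307, 0.0722]
ee_rot: [0.995, -0.104, -0.0, -0.0]
ft_force: [-0.6, 0.5, -1.8]
width: 0.0187
```

```bash
python3 -m inch '[{"claw":1,"dx":0,"dy":0,"dz":-0.05,"spin":0},{"claw":1,"dx":0,"dy":0,"dz":0,"spin":0}]'; python3 -m inch '[{"claw":1,"dx":0,"dy":0,"dz":-0.05,"spin":0},{"claw":1,"dx":0,"dy":0,"dz":0,"spin":0}]'; python3 -m inch '[{"claw":1,"dx":0,"dy":0,"dz":-0.05,"spin":0},{"claw":1,"dx":0,"dy":0,"dz":0,"spin":0}]'
```

```text
t: 15.65
eef_pos: [0.5383, -0.0308, 0.0717]
ee_rot: [0.995, -0.104, -0.0, -0.0]
ft_force: [0.5, -0.6, -1.8]
width: 0.0185
t: 15.85
eef_pos: [0.5383, -0.0308, 0.0712]
ee_rot: [0.995, -0.104, -0.0, 0.0]
ft_force: [-0.4, -0.4, -1.2]
width: 0.0181
t: 16.05
eef_pos: [0.5384, -0.0308, 0.0707]
ee_rot: [0.995, -0.104, -0.0, -0.0]
ft_force: [0.2, 0.5, -1.1]
width: 0.0182
```

Run:
```python
from h import *
import pickle
o=bot.observe();print(o['eef_pos'],o['ft_force'])
P=par('wrist');I=bot.read_camera('wrist');pickle.dump(P,open('w4.pkl','wb'));cv2.imwrite('pics/w4.png',I)
A=cv2.imread('pics/w3.png')
a=cv2.resize(A[90:300,270:360],None,fx=3,fy=2.8);b=cv2.resize(I[0:300,250:390],None,fx=2.8,fy=1.96)
cv2.imwrite('pics/w4c.png',np.hstack([a[:588],b[:588]]))
g=I.max(2)
for v in (104,108,110,112,114,115,116,118,130,200,240): print(v,[int(x) for x in g[v,304:328]])
```

```text
[ 0.53836036 -0.03076174  0.07074313] [ 0.19046093  0.47310705 -1.1244272 ]
104 [108, 108, 107, 106, 105, 104, 101, 108, 175, 232, 232, 228, 220, 218, 219, 223, 236, 241, 239, 237, 235, 234, 234, 233]
108 [237, 237, 235, 234, 234, 234, 234, 233, 233, 232, 233, 233, 233, 233, 233, 233, 233, 232, 232, 232, 232, 232, 232, 232]
110 [231, 233, 234, 235, 237, 234, 220, 220, 218, 217, 217, 217, 216, 216, 216, 218, 218, 226, 236, 235, 233, 232, 232, 232]
112 [238, 241, 225, 170, 119, 92, 114, 134, 147, 158, 170, 179, 187, 187, 173, 164, 155, 138, 131, 185, 236, 234, 232, 232]
114 [156, 154, 156, 132, 82, 94, 125, 145, 160, 170, 181, 193, 200, 201, 186, 177, 167, 149, 143, 197, 237, 233, 233, 232]
115 [151, 149, 155, 136, 83, 95, 123, 147, 160, 170, 180, 194, 200, 198, 186, 175, 166, 146, 148, 203, 237, 234, 232, 232]
116 [153, 151, 155, 133, 82, 93, 127, 144, 160, 170, 181, 193, 199, 197, 185, 178, 167, 148, 150, 202, 237, 233, 231, 232]
118 [198, 152, 153, 138, 96, 94, 123, 146, 160, 169, 179, 192, 200, 198, 185, 175, 166, 146, 147, 203, 236, 233, 232, 231]
130 [199, 199, 181, 153, 132, 115, 151, 174, 192, 202, 201, 190, 199, 196, 185, 181, 174, 147, 143, 199, 236, 234, 232, 232]
200 [140, 127, 129, 121, 91, 94, 143, 171, 189, 203, 209, 216, 218, 216, 208, 197, 181, 158, 121, 91, 95, 105, 114, 126]
240 [221, 220, 220, 222, 198, 128, 133, 167, 189, 201, 210, 214, 216, 214, 209, 195, 176, 151, 159, 182, 182, 182, 182, 184]
```

View pics/w4c.png

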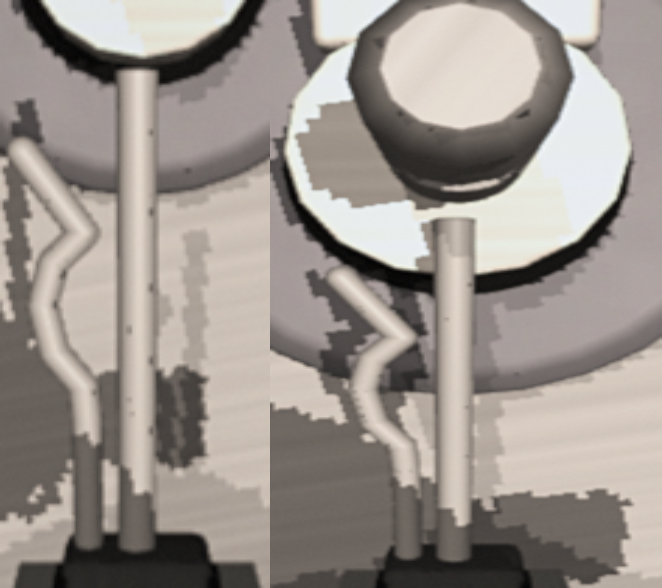

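Tip row moved from 115 to 111 between the two pictures. I'll check how the block, tip and jaws shifted, and what the leg height is.

Run:
```python
from h import *
A=cv2.imread('pics/w3.png').max(2).astype(int);B=cv2.imread('pics/w4.png').max(2).astype(int)
for n,I in (('w3',A),('w4',B)):
    print(n,'tipcol',I[106:122,316].tolist(),'root316',I[276:296,316].tolist(),'blockR',I[300,330:350].tolist(), 'jawtopR col348',I[284:300,350].tolist())
    print('  bowtip/row', [int(np.argmax(I[r,262:300]))+262 for r in (140,150,170,200,220,240)],'block back',I[345:365,312].tolist())
P=par('wrist');o=bot.observe();q=o['ee_rot'];yaw=2*np.arctan2(q[1],q[0]);ex=np.array([np.cos(yaw),np.sin(yaw),0])
c=-P[3].T@P[4];print('cam rel',(c-o['eef_pos'])@ex,c[2]-o['eef_pos'][2],'R z row',P[3][2]@ex,P[3][2][2])
```

```text
w3 tipcol [237, 239, 239, 223, 141, 59, 51, 38, 104, 208, 233, 230, 228, 228, 227, 227] root316 [109, 106, 106, 108, 107, 107, 108, 108, 110, 111, 91, 50, 23, 24, 31, 34, 36, 39, 40, 42] blockR [41, 42, 42, 41, 40, 41, 41, 40, 33, 17, 9, 8, 11, 24, 48, 61, 59, 60, 59, 58] jawtopR col348 [174, 171, 171, 171, 172, 176, 137, 78, 56, 55, 57, 58, 59, 57, 60, 59]
  bowtip/row [263, 282, 296, 284, 292, 299] block back [29, 29, 31, 30, 26, 31, 28, 29, 29, 28, 22, 51, 142, 169, 164, 165, 156, 110, 63, 55]
w4 tipcol [233, 232, 233, 234, 216, 180, 187, 203, 200, 200, 199, 201, 200, 201, 200, 200] root316 [110, 111, 109, 110, 111, 110, 109, 111, 113, 114, 75, 33, 24, 29, 29, 37, 39, 43, 42, 42] blockR [45, 42, 42, 44, 43, 44, 41, 42, 36, 26, 10, 7, 10, 26, 50, 63, 62, 63, 62, 64] jawtopR col348 [76, 76, 76, 77, 76, 77, 67, 61, 63, 64, 63, 62, 60, 62, 61, 61]
  bowtip/row [275, 281, 296, 283, 291, 298] block back [30, 29, 31, 30, 32, 30, 28, 25, 81, 166, 191, 150, 81, 57, 68, 73, 77, 76, 76, 80]
cam rel 0.07015524724747897 0.11714884167496403 R z row -0.27563313381289734 -0.9612627595294664
```

The cotter drooped about 5° in the grip on the lift, and the hub contact has levelled it again. The pads hold it weakly in pitch, so I'll tighten the grip, rise to hole height gently, and check the tip row.

```bash
python3 -m inch '[{"claw":1,"dx":0,"dy":0,"dz":0,"spin":0},{"claw":1,"dx":0,"dy":0,"dz":0,"spin":0},{"claw":1,"dx":0,"dy":0,"dz":0,"spin":0}]' 110;  python3 -m inch '[{"claw":1,"dx":0,"dy":0,"dz":0.1,"spin":0},{"claw":1,"dx":0,"dy":0,"dz":0.3,"spin":0},{"claw":1,"dx":0,"dy":0,"dz":0.5,"spin":0},{"claw":1,"dx":0,"dy":0,"dz":0.5,"spin":0},{"claw":1,"dx":0,"dy":0,"dz":0.5,"spin":0},{"claw":1,"dx":0,"dy":0,"dz":0.3,"spin":0},{"claw":1,"dx":0,"dy":0,"dz":0,"spin":0},{"claw":1,"dx":0,"dy":0,"dz":0,"spin":0}]'
cat > chk.py <<'E'
from h import *
import sys
o=bot.observe();I=bot.read_camera('wrist');cv2.imwrite(f'pics/{sys.argv[1]}.png',I);g=I.max(2).astype(int)
print(o['eef_pos'].round(4),o['ft_force'].round(1))
print('tip',g[104:122,316].tolist(),'root',g[280:292,316].tolist(),'back',g[345:362,312].tolist())
for v in (118,160,220): print(v,g[v,304:328].tolist())
E
python3 chk.py w5
```

```text
t: 16.4
eef_pos: [0.5384, -0.0308, 0.0708]
ee_rot: [0.995, -0.104, 0.0, -0.0]
ft_force: [-0.7, 0.3, -1.1]
width: 0.0162
t: 17.2
eef_pos: [0.5384, -0.0308, 0.093]
ee_rot: [0.995, -0.104, 0.0, -0.0]
ft_force: [0.3, -0.4, -0.5]
width: 0.0162
[ 0.5384 -0.0308  0.093 ] [ 0.3 -0.4 -0.5]
tip [125, 44, 38, 41, 123, 217, 215, 194, 215, 229, 227, 226, 226, 227, 226, 225, 226, 226] root [108, 108, 108, 109, 112, 97, 58, 25, 25, 28, 31, 35] back [30, 30, 28, 30, 30, 29, 25, 28, 106, 161, 164, 108, 59, 60, 69, 73, 75]
118 [167, 218, 242, 237, 171, 116, 150, 171, 188, 200, 209, 222, 226, 222, 209, 195, 174, 155, 146, 198, 236, 231, 230, 231]
160 [163, 163, 165, 165, 140, 108, 144, 172, 187, 198, 209, 217, 220, 217, 206, 196, 180, 156, 133, 144, 160, 142, 142, 139]
220 [210, 211, 214, 202, 160, 120, 136, 165, 186, 197, 207, 213, 213, 213, 205, 171, 132, 144, 170, 210, 198, 174, 173, 174]
```

Run:
```python
from h import *
I=cv2.imread('pics/w5.png');P=par('wrist');o=bot.observe();tcp=o['eef_pos'];q=o['ee_rot'];yaw=2*np.arctan2(q[1],q[0])
ex=np.array([np.cos(yaw),np.sin(yaw),0]);ey=np.array([-ex[1],ex[0],0])
def tf(u,v,z): d=onz(P,u,v,z)-tcp;return np.round([d@ex*1e3,d@ey*1e3],2)
g=I.max(2).astype(np.uint8)
m=((g>195)*255).astype(np.uint8)
m[:, :270]=0;m[:,370:]=0;m[100:]=0
n,l,s,c=cv2.connectedComponentsWithStats(m)
for k in range(1,n):
    if s[k,4]>150: print(s[k],c[k].round(1),tf(*c[k],.1017))
for v in range(4,105,10): print(v,g[v,280:360:2].tolist())
print('leg',tf(315.5,111,.0727+.0),tf(315.3,285.5,.0715),'tipctr by width')
```

```text
[ 270    0  100  100 4434] [323.3  35.8] [96.1  -1.68]
[ 295   32   45   49 1662] [317.3  56.3] [91.21 -0.1 ]
4 [233, 233, 233, 233, 233, 236, 238, 235, 235, 235, 236, 236, 234, 235, 235, 233, 235, 237, 238, 238, 237, 236, 236, 235, 233, 234, 236, 237, 236, 236, 235, 237, 238, 238, 237, 237, 237, 238, 237, 232]
14 [234, 233, 233, 233, 233, 236, 238, 235, 235, 235, 237, 237, 235, 235, 235, 233, 235, 236, 239, 238, 237, 237, 236, 235, 234, 235, 237, 237, 237, 236, 236, 236, 238, 238, 237, 238, 238, 238, 237, 231]
24 [234, 233, 234, 233, 233, 236, 239, 237, 234, 235, 237, 237, 236, 237, 239, 241, 235, 197, 138, 162, 210, 240, 242, 238, 235, 235, 238, 237, 237, 237, 236, 237, 239, 239, 238, 239, 239, 239, 237, 231]
34 [235, 235, 235, 236, 235, 233, 234, 238, 120, 74, 94, 111, 126, 134, 167, 213, 227, 232, 229, 227, 227, 220, 205, 182, 161, 143, 132, 117, 98, 145, 240, 226, 228, 237, 237, 236, 236, 236, 235, 232]
44 [238, 237, 237, 240, 194, 68, 92, 105, 108, 195, 227, 224, 227, 228, 229, 228, 227, 224, 222, 221, 222, 226, 227, 227, 226, 227, 228, 230, 214, 141, 134, 117, 95, 199, 242, 24
[... 532 characters left out ...]
29, 228, 228, 231, 188, 117, 101, 115, 106, 98, 77, 197, 243, 239, 240, 240, 239, 240]
84 [153, 152, 152, 151, 152, 156, 112, 39, 46, 57, 67, 75, 85, 89, 94, 94, 90, 93, 97, 106, 104, 105, 104, 102, 102, 98, 94, 87, 77, 68, 62, 216, 237, 235, 235, 235, 235, 235, 235, 235]
94 [155, 154, 154, 153, 154, 154, 155, 156, 113, 46, 44, 44, 45, 47, 44, 46, 51, 53, 54, 56, 55, 51, 48, 45, 43, 53, 59, 64, 132, 237, 230, 232, 239, 239, 239, 239, 239, 239, 238, 240]
104 [151, 150, 150, 151, 152, 150, 149, 150, 151, 152, 136, 101, 67, 41, 43, 42, 72, 113, 125, 112, 88, 73, 45, 44, 92, 226, 233, 230, 230, 230, 230, 230, 231, 230, 230, 237, 237, 237, 237, 237]
leg [79.51  0.35] [13.48  0.34] tipctr by width
```

```bash
python3 -m inch '[{"claw":1,"dx":0.19,"dy":-0.08,"dz":0,"spin":0},{"claw":1,"dx":0,"dy":0,"dz":0,"spin":0}]'; python3 -m inch '[{"claw":1,"dx":0.098,"dy":-0.021,"dz":0,"spin":0},{"claw":1,"dx":0.098,"dy":-0.021,"dz":0,"spin":0}]';python3 -m inch '[{"claw":1,"dx":0.098,"dy":-0.021,"dz":0,"spin":0},{"claw":1,"dx":0,"dy":0,"dz":0,"spin":0}]'
```

```text
t: 17.45
eef_pos: [0.5406, -0.0317, 0.0926]
ee_rot: [0.995, -0.104, 0.0, 0.0]
ft_force: [0.2, -0.1, -1.2]
width: 0.0164
t: 17.65
eef_pos: [0.5415, -0.0318, 0.0925]
ee_rot: [0.995, -0.104, -0.001, -0.0]
ft_force: [-2.5, 1.3, -1.3]
width: 0.0161
t: 17.85
eef_pos: [0.5416, -0.0319, 0.0923]
ee_rot: [0.995, -0.104, -0.002, -0.0]
ft_force: [-4.2, -0.3, -0.2]
width: 0.0165
```

```bash
python3 -m inch '[{"claw":1,"dx":0.098,"dy":-0.021,"dz":0,"spin":0},{"claw":1,"dx":0,"dy":0,"dz":0,"spin":0}]'; python3 chk.py w6
```

```text
t: 18.05
eef_pos: [0.5418, -0.0319, 0.0922]
ee_rot: [0.995, -0.104, -0.002, -0.0]
ft_force: [-6.4, 0.9, 0.1]
width: 0.0166
[ 0.5418 -0.0319  0.0922] [-6.4  0.9  0.1]
tip [75, 68, 62, 58, 49, 44, 42, 88, 175, 202, 197, 198, 197, 196, 196, 198, 197, 196] root [108, 108, 108, 109, 112, 112, 68, 28, 25, 26, 31, 33] back [28, 30, 30, 30, 29, 26, 22, 35, 148, 185, 158, 93, 56, 64, 71, 73, 77]
118 [100, 99, 103, 104, 89, 96, 125, 144, 157, 170, 179, 191, 196, 195, 181, 172, 161, 142, 138, 197, 235, 232, 230, 230]
160 [164, 165, 161, 161, 142, 111, 148, 173, 189, 200, 207, 217, 219, 217, 205, 196, 182, 156, 123, 121, 140, 140, 142, 141]
220 [212, 212, 215, 219, 185, 107, 135, 168, 187, 198, 207, 212, 214, 211, 204, 194, 172, 144, 173, 217, 216, 215, 203, 181]
```

```bash
python3 -m inch '[{"claw":1,"dx":-0.294,"dy":0.063,"dz":0,"spin":0},{"claw":1,"dx":0,"dy":0,"dz":0.08,"spin":0},{"claw":1,"dx":0,"dy":0,"dz":0,"spin":0}]'; python3 -m inch '[{"claw":1,"dx":0.147,"dy":-0.031,"dz":0,"spin":0},{"claw":1,"dx":0.098,"dy":-0.021,"dz":0,"spin":0},{"claw":1,"dx":0,"dy":0,"dz":0,"spin":0}]';python3 -m inch '[{"claw":1,"dx":0.098,"dy":-0.021,"dz":0,"spin":0},{"claw":1,"dx":0,"dy":0,"dz":0,"spin":0}]'
```

```text
t: 18.4
eef_pos: [0.5414, -0.0318, 0.0937]
ee_rot: [0.995, -0.104, 0.0, -0.0]
ft_force: [-2.6, 0.9, -2.2]
width: 0.0165
t: 18.7
eef_pos: [0.5418, -0.0319, 0.0931]
ee_rot: [0.995, -0.104, -0.002, -0.0]
ft_force: [-5.9, 2.0, 0.3]
width: 0.0167
t: 18.9
eef_pos: [0.5419, -0.0319, 0.0929]
ee_rot: [0.995, -0.104, -0.003, -0.0]
ft_force: [-8.0, 1.2, 0.4]
width: 0.0165
```

```bash
R='eef|force'; 
python3 -m inch '[{"claw":1,"dx":-0.49,"dy":0.103,"dz":0.08,"spin":0},{"claw":1,"dx":0,"dy":0,"dz":0,"spin":0},{"claw":1,"dx":0.196,"dy":-0.041,"dz":0,"spin":0},{"claw":1,"dx":0.098,"dy":-0.021,"dz":0,"spin":0},{"claw":1,"dx":0.098,"dy":-0.021,"dz":0,"spin":0},{"claw":1,"dx":0,"dy":0,"dz":0,"spin":0}]' | egrep $R
python3 -m inch '[{"claw":1,"dx":-0.392,"dy":0.083,"dz":0.08,"spin":0},{"claw":1,"dx":0,"dy":0,"dz":0,"spin":0},{"claw":1,"dx":0.196,"dy":-0.041,"dz":0,"spin":0},{"claw":1,"dx":0.098,"dy":-0.021,"dz":0,"spin":0},{"claw":1,"dx":0.098,"dy":-0.021,"dz":0,"spin":0},{"claw":1,"dx":0,"dy":0,"dz":0,"spin":0}]' | egrep $R
python3 -m inch '[{"claw":1,"dx":-0.392,"dy":0.083,"dz":-0.28,"spin":0},{"claw":1,"dx":0,"dy":0,"dz":0,"spin":0},{"claw":1,"dx":0.196,"dy":-0.041,"dz":0,"spin":0},{"claw":1,"dx":0.098,"dy":-0.021,"dz":0,"spin":0},{"claw":1,"dx":0.098,"dy":-0.021,"dz":0,"spin":0},{"claw":1,"dx":0,"dy":0,"dz":0,"spin":0}]' | egrep $R
python3 -m inch '[{"claw":1,"dx":-0.392,"dy":0.083,"dz":-0.08,"spin":0},{"claw":1,"dx":0,"dy":0,"dz":0,"spin":0},{"claw":1,"dx":0.196,"dy":-0.041,"dz":0,"spin":0},{"claw":1,"dx":0.098,"dy":-0.021,"dz":0,"spin":0},{"claw":1,"dx":0.098,"dy":-0.021,"dz":0,"spin":0},{"claw":1,"dx":0,"dy":0,"dz":0,"spin":0}]' | egrep $R
```

```text
eef_pos: [0.5417, -0.0319, 0.0939]
ft_force: [-5.7, 1.5, 0.4]
eef_pos: [0.5417, -0.032, 0.0947]
ft_force: [-5.4, 1.3, -0.6]
eef_pos: [0.5418, -0.0319, 0.0919]
ft_force: [-5.1, 2.2, -0.9]
eef_pos: [0.5418, -0.0319, 0.0911]
ft_force: [-5.3, 2.5, -0.6]
```

```bash
R='eef|force'; 
python3 -m inch '[{"claw":1,"dx":-0.392,"dy":0.083,"dz":0.44,"spin":0},{"claw":1,"dx":0,"dy":0,"dz":0,"spin":0},{"claw":1,"dx":0.196,"dy":-0.041,"dz":0,"spin":0},{"claw":1,"dx":0.098,"dy":-0.021,"dz":0,"spin":0},{"claw":1,"dx":0.098,"dy":-0.021,"dz":0,"spin":0},{"claw":1,"dx":0,"dy":0,"dz":0,"spin":0}]' | egrep $R
python3 -m inch '[{"claw":1,"dx":-0.392,"dy":0.083,"dz":0.08,"spin":0},{"claw":1,"dx":0,"dy":0,"dz":0,"spin":0},{"claw":1,"dx":0.196,"dy":-0.041,"dz":0,"spin":0},{"claw":1,"dx":0.098,"dy":-0.021,"dz":0,"spin":0},{"claw":1,"dx":0.098,"dy":-0.021,"dz":0,"spin":0},{"claw":1,"dx":0,"dy":0,"dz":0,"spin":0}]' | egrep $R
python3 -m inch '[{"claw":1,"dx":-0.392,"dy":0.083,"dz":0.08,"spin":0},{"claw":1,"dx":0,"dy":0,"dz":0,"spin":0},{"claw":1,"dx":0.196,"dy":-0.041,"dz":0,"spin":0},{"claw":1,"dx":0.098,"dy":-0.021,"dz":0,"spin":0},{"claw":1,"dx":0.098,"dy":-0.021,"dz":0,"spin":0},{"claw":1,"dx":0,"dy":0,"dz":0,"spin":0}]' | egrep $R
python3 -m inch '[{"claw":1,"dx":-0.392,"dy":0.083,"dz":0.08,"spin":0},{"claw":1,"dx":0,"dy":0,"dz":0,"spin":0},{"claw":1,"dx":0.196,"dy":-0.041,"dz":0,"spin":0},{"claw":1,"dx":0.098,"dy":-0.021,"dz":0,"spin":0},{"claw":1,"dx":0.098,"dy":-0.021,"dz":0,"spin":0},{"claw":1,"dx":0,"dy":0,"dz":0,"spin":0}]' | egrep $R
```

```text
eef_pos: [0.5417, -0.0319, 0.0955]
ft_force: [-6.5, 1.4, -0.3]
eef_pos: [0.5417, -0.0319, 0.0963]
ft_force: [-5.5, 1.0, -0.2]
eef_pos: [0.5418, -0.0319, 0.0971]
ft_force: [-5.6, 1.5, 0.7]
eef_pos: [0.5417, -0.0319, 0.0979]
ft_force: [-6.0, 1.9, 0.3]
```

```bash
R='eef|force'; python3 -m inch '[{"claw":1,"dx":-0.6,"dy":0.126,"dz":0,"spin":0},{"claw":1,"dx":0,"dy":0,"dz":-0.8,"spin":0},{"claw":1,"dx":0,"dy":0,"dz":-0.6,"spin":0},{"claw":1,"dx":0,"dy":0,"dz":-0.3,"spin":0},{"claw":1,"dx":0,"dy":0,"dz":0,"spin":0},{"claw":1,"dx":0,"dy":0,"dz":0,"spin":0}]' | egrep $R; python3 chk.py w7
for i in 1; do :; done
python3 -m inch '[{"claw":1,"dx":0,"dy":0,"dz":-0.1,"spin":0},{"claw":1,"dx":0,"dy":0,"dz":-0.1,"spin":0},{"claw":1,"dx":0,"dy":0,"dz":-0.1,"spin":0},{"claw":1,"dx":0,"dy":0,"dz":0,"spin":0}]' | egrep $R
python3 -m inch '[{"claw":1,"dx":0,"dy":0,"dz":-0.1,"spin":0},{"claw":1,"dx":0,"dy":0,"dz":0,"spin":0},{"claw":1,"dx":0,"dy":0,"dz":0,"spin":0}]' | egrep $R
python3 -m inch '[{"claw":1,"dx":0,"dy":0,"dz":-0.1,"spin":0},{"claw":1,"dx":0,"dy":0,"dz":0,"spin":0},{"claw":1,"dx":0,"dy":0,"dz":0,"spin":0}]' | egrep $R
python3 -m inch '[{"claw":1,"dx":0,"dy":0,"dz":-0.1,"spin":0},{"claw":1,"dx":0,"dy":0,"dz":0,"spin":0},{"claw":1,"dx":0,"dy":0,"dz":0,"spin":0}]' | egrep $R
```

```text
eef_pos: [0.538, -0.0311, 0.0812]
ft_force: [0.5, -0.1, -1.6]
[ 0.538  -0.0311  0.0812] [ 0.5 -0.1 -1.6]
tip [53, 182, 233, 234, 232, 233, 214, 179, 188, 199, 200, 200, 200, 199, 199, 198, 206, 222] root [109, 110, 109, 110, 112, 97, 57, 25, 25, 28, 33, 37] back [29, 28, 29, 29, 29, 29, 25, 30, 117, 175, 169, 110, 60, 61, 70, 72, 78]
118 [150, 151, 154, 132, 92, 107, 126, 144, 159, 170, 179, 192, 199, 196, 182, 172, 162, 143, 143, 200, 235, 233, 230, 230]
160 [164, 166, 166, 167, 142, 109, 146, 171, 188, 200, 211, 218, 222, 219, 208, 198, 184, 158, 125, 121, 142, 143, 143, 141]
220 [217, 206, 185, 184, 165, 122, 136, 169, 187, 200, 209, 213, 214, 213, 206, 195, 175, 149, 173, 203, 181, 180, 181, 181]
eef_pos: [0.5376, -0.031, 0.0783]
ft_force: [-0.2, -0.1, -0.4]
eef_pos: [0.5377, -0.031, 0.0774]
ft_force: [0.3, -0.2, -0.3]
eef_pos: [0.5377, -0.031, 0.0764]
ft_force: [0.6, -0.3, -0.7]
eef_pos: [0.5377, -0.031, 0.0753]
ft_force: [0.5, 0.8, -0.8]
```

```bash
R='eef|force'; 
python3 -m inch '[{"claw":1,"dx":0,"dy":0,"dz":-0.1,"spin":0},{"claw":1,"dx":0,"dy":0,"dz":0,"spin":0}]' | egrep $R
python3 -m inch '[{"claw":1,"dx":0,"dy":0,"dz":-0.1,"spin":0},{"claw":1,"dx":0,"dy":0,"dz":0,"spin":0}]' | egrep $R
python3 -m inch '[{"claw":1,"dx":0,"dy":0,"dz":-0.1,"spin":0},{"claw":1,"dx":0,"dy":0,"dz":0,"spin":0}]' | egrep $R
python3 -m inch '[{"claw":1,"dx":0,"dy":0,"dz":-0.1,"spin":0},{"claw":1,"dx":0,"dy":0,"dz":0,"spin":0}]' | egrep $R
python3 -m inch '[{"claw":1,"dx":0,"dy":0,"dz":-0.1,"spin":0},{"claw":1,"dx":0,"dy":0,"dz":0,"spin":0}]' | egrep $R
python3 -m inch '[{"claw":1,"dx":0,"dy":0,"dz":-0.1,"spin":0},{"claw":1,"dx":0,"dy":0,"dz":0,"spin":0}]' | egrep $R
```

```text
eef_pos: [0.5376, -0.031, 0.0743]
ft_force: [0.8, -0.6, -1.8]
eef_pos: [0.5376, -0.031, 0.0733]
ft_force: [0.2, -0.2, -1.9]
eef_pos: [0.5376, -0.031, 0.0723]
ft_force: [0.4, -0.1, -1.3]
eef_pos: [0.5376, -0.031, 0.0713]
ft_force: [0.6, -0.7, -0.3]
eef_pos: [0.5377, -0.031, 0.0703]
ft_force: [-0.3, 0.1, -0.6]
eef_pos: [0.5376, -0.031, 0.0693]
ft_force: [-0.2, -0.3, -1.8]
```

```bash
R='eef|force'; 
python3 -m inch '[{"claw":1,"dx":0,"dy":0,"dz":-0.1,"spin":0},{"claw":1,"dx":0,"dy":0,"dz":0,"spin":0}]' | egrep $R
python3 -m inch '[{"claw":1,"dx":0,"dy":0,"dz":-0.1,"spin":0},{"claw":1,"dx":0,"dy":0,"dz":0,"spin":0}]' | egrep $R
python3 -m inch '[{"claw":1,"dx":0,"dy":0,"dz":-0.1,"spin":0},{"claw":1,"dx":0,"dy":0,"dz":0,"spin":0}]' | egrep $R
python3 -m inch '[{"claw":1,"dx":0,"dy":0,"dz":-0.1,"spin":0},{"claw":1,"dx":0,"dy":0,"dz":0,"spin":0}]' | egrep $R
python3 chk.py w8
python3 - <<'E'
import cv2
I=cv2.imread('pics/w8.png')
cv2.imwrite('pics/w8c.png',cv2.resize(I[0:380,220:420],None,fx=2.5,fy=1.55))
E
```

```text
eef_pos: [0.5376, -0.031, 0.0683]
ft_force: [-0.1, -0.2, -1.7]
eef_pos: [0.5376, -0.031, 0.0673]
ft_force: [-0.4, -0.5, -1.6]
eef_pos: [0.5376, -0.031, 0.0663]
ft_force: [-0.1, -0.5, -1.1]
eef_pos: [0.5378, -0.031, 0.0654]
ft_force: [-0.3, 0.4, -1.3]
[ 0.5378 -0.031   0.0654] [-0.3  0.4 -1.3]
tip [232, 232, 232, 232, 232, 235, 216, 179, 188, 202, 201, 201, 199, 200, 201, 200, 200, 200] root [109, 111, 112, 110, 113, 115, 70, 27, 26, 27, 33, 36] back [30, 29, 29, 30, 29, 27, 23, 36, 150, 187, 169, 111, 62, 63, 70, 72, 77]
118 [237, 238, 239, 228, 166, 96, 122, 145, 159, 170, 180, 193, 201, 197, 184, 175, 163, 146, 145, 202, 236, 233, 232, 231]
160 [78, 81, 80, 122, 143, 110, 148, 175, 189, 201, 212, 219, 222, 220, 210, 198, 185, 160, 127, 123, 142, 143, 144, 142]
220 [179, 179, 181, 184, 163, 124, 138, 169, 188, 201, 211, 214, 217, 216, 208, 196, 176, 148, 154, 186, 185, 186, 185, 185]
```

View pics/w8c.png

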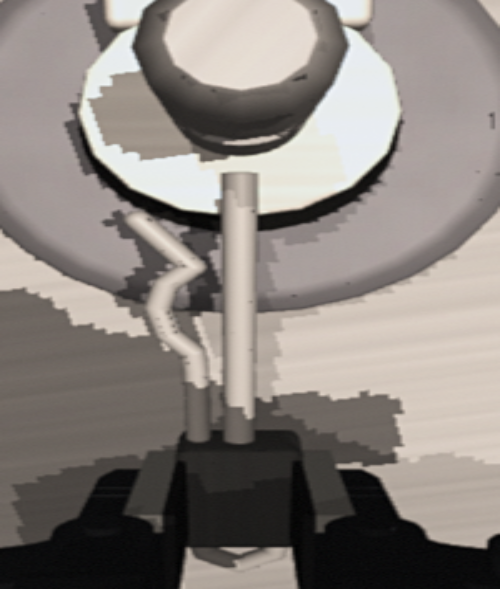

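The picture shows the leg over the hub, with the block between the pads. There was still no contact, so the leg sits higher in the grip than I assumed. I'll fit the cotter's height and pitch from the image points.

Run:
```python
from h import *
for n in ('w3','w8'):
    g=cv2.imread(f'pics/{n}.png').max(2).astype(int)
    print(n,'col328',g[270:306,328].tolist());print(' col328 b',g[335:365,326].tolist())
    for v in (284,290,300,320,340,350): print(v,'L',g[v,282:302].tolist(),'R',g[v,330:352].tolist())
```

```text
w3 col328 [168, 167, 169, 170, 172, 172, 169, 170, 174, 156, 87, 22, 18, 20, 23, 23, 24, 23, 26, 25, 30, 34, 38, 40, 41, 42, 42, 42, 43, 43, 42, 42, 41, 42, 42, 43]
 col328 b [28, 27, 28, 28, 30, 27, 29, 31, 30, 28, 30, 30, 29, 31, 31, 28, 29, 30, 28, 29, 23, 36, 86, 110, 114, 119, 123, 136, 152, 164]
284 L [170, 171, 171, 171, 171, 170, 169, 170, 171, 149, 74, 17, 27, 65, 95, 107, 110, 107, 106, 99] R [24, 22, 21, 25, 23, 25, 18, 18, 49, 131, 184, 181, 179, 179, 179, 177, 178, 177, 176, 175, 174, 173]
290 L [141, 138, 137, 137, 138, 135, 134, 128, 105, 46, 22, 23, 29, 29, 32, 28, 29, 31, 30, 30] R [23, 24, 24, 23, 23, 26, 29, 26, 22, 37, 89, 133, 137, 140, 138, 137, 139, 137, 137, 138, 137, 136]
300 L [59, 59, 60, 62, 51, 32, 9, 9, 5, 14, 29, 40, 43, 43, 43, 42, 42, 42, 41, 41] R [41, 42, 42, 41, 40, 41, 41, 40, 33, 17, 9, 8, 11, 24, 48, 61, 59, 60, 59, 58, 59, 59]
320 L [61, 47, 14, 8, 9, 12, 8, 4, 8, 9, 16, 28, 28, 28, 28, 27, 31, 28, 31, 27] R [29, 29, 30, 29, 26, 26, 29, 28, 22, 9, 6, 7, 8, 8, 9, 8, 10, 32, 53, 53, 53, 51]
340 L [25, 8, 12, 13, 11, 8, 4, 9, 8, 6, 13, 26, 27, 29,
[... 926 characters left out ...]
, 66, 67, 66, 68]
300 L [64, 62, 63, 62, 61, 62, 63, 52, 20, 8, 8, 11, 26, 46, 45, 44, 43, 42, 43, 43] R [41, 45, 43, 44, 44, 43, 35, 14, 8, 7, 19, 45, 64, 63, 61, 60, 62, 63, 61, 63, 62, 62]
320 L [64, 62, 64, 65, 51, 15, 6, 8, 9, 11, 8, 7, 15, 30, 30, 28, 30, 29, 27, 29] R [32, 32, 30, 30, 29, 28, 20, 9, 8, 9, 6, 9, 7, 12, 38, 62, 64, 62, 63, 62, 62, 63]
340 L [80, 80, 65, 25, 12, 13, 13, 16, 9, 8, 10, 8, 10, 21, 33, 32, 29, 28, 29, 29] R [30, 30, 29, 30, 31, 22, 10, 5, 10, 8, 8, 13, 15, 11, 12, 19, 52, 81, 82, 62, 12, 7]
350 L [10, 6, 12, 13, 11, 15, 13, 13, 8, 8, 7, 9, 14, 24, 30, 31, 30, 29, 29, 28] R [30, 30, 29, 30, 28, 24, 14, 7, 12, 10, 7, 13, 15, 15, 13, 12, 11, 10, 10, 10, 13, 12]
```

Run:
```python
from h import *
from scipy.optimize import least_squares
# camera in tool-planar coords: x fwd, z up relative TCP
P=par('wrist');f,cx,cy,R,t=P;o=bot.observe();tcp=o['eef_pos'];q=o['ee_rot'];yaw=2*np.arctan2(q[1],q[0]);ex=np.array([np.cos(yaw),np.sin(yaw),0])
pts=np.array([[15,-7],[15,7],[-15,7],[15,2.5],[80,0]])/1e3
def rows(p):
    x,z,a=p[0]/1e3,p[1]/1e3,np.radians(p[2])
    out=[]
    for u,w in pts:
        X=tcp+ex*(x+u*np.cos(a)-w*np.sin(a))+np.array([0,0,z+u*np.sin(a)+w*np.cos(a)]);out.append(proj(P,X)[1])
    return np.array(out)
for n,ob in (('w3',[280,291,356.5,286.5,115]),('w8',[277.3,291,352.7,286,111])):
  for a0 in (-8,0,8):
    s=least_squares(lambda p:(rows(p)-ob),[0,-20,a0]);p=s.x
    print(n,p.round(2),'res',s.fun.round(1),'tip z',(p[1]+80*np.sin(np.radians(p[2]))).round(1))
print(rows([0,-22,0]).round(1))
```

```text
w3 [ -1.86 -23.88   1.13] res [-2.4  0.2  1.3  0.1  0.6] tip z -22.3
w3 [ -1.86 -23.88   1.13] res [-2.4  0.2  1.3  0.1  0.6] tip z -22.3
w3 [ -1.86 -23.88   1.13] res [-2.4  0.2  1.3  0.1  0.6] tip z -22.3
w8 [ -0.51 -23.8    6.86] res [-2.6  0.5  1.5 -0.2  0.6] tip z -14.3
w8 [ -0.51 -23.8    6.86] res [-2.6  0.5  1.5 -0.2  0.6] tip z -14.3
w8 [ -0.51 -23.8    6.86] res [-2.6  0.5  1.5 -0.2  0.6] tip z -14.3
[275.2 288.  356.6 283.6 109.9]
```

The fit explains it: the cotter pitched about 7° tip-up during the fast descent, with the tip 14 mm below the TCP instead of 22. I'll set it flat on the clear counter in front of the stand, re-grip firmly, and move gently.

```bash
R='eef|force|width'; python3 -m inch '[{"claw":1,"dx":-1.0,"dy":0.21,"dz":0,"spin":0},{"claw":1,"dx":-2.0,"dy":0.42,"dz":0,"spin":0},{"claw":1,"dx":-2.0,"dy":0.42,"dz":0,"spin":0},{"claw":1,"dx":-1.4,"dy":0.3,"dz":-0.3,"spin":0},{"claw":1,"dx":-0.4,"dy":0.08,"dz":-0.7,"spin":0},{"claw":1,"dx":0,"dy":0,"dz":-0.7,"spin":0},{"claw":1,"dx":0,"dy":0,"dz":-0.6,"spin":0},{"claw":1,"dx":0,"dy":0,"dz":-0.4,"spin":0},{"claw":1,"dx":0,"dy":0,"dz":0,"spin":0}]' 40| egrep $R
python3 -m inch '[{"claw":1,"dx":0,"dy":0,"dz":-0.2,"spin":0},{"claw":1,"dx":0,"dy":0,"dz":-0.2,"spin":0},{"claw":1,"dx":0,"dy":0,"dz":0,"spin":0}]' 20| egrep $R
python3 -m inch '[{"claw":1,"dx":0,"dy":0,"dz":-0.1,"spin":0},{"claw":1,"dx":0,"dy":0,"dz":-0.1,"spin":0},{"claw":1,"dx":0,"dy":0,"dz":0,"spin":0}]' 20| egrep $R
python3 -m inch '[{"claw":1,"dx":0,"dy":0,"dz":-0.1,"spin":0},{"claw":1,"dx":0,"dy":0,"dz":-0.1,"spin":0},{"claw":1,"dx":0,"dy":0,"dz":0,"spin":0}]' 20| egrep $R
```

```text
eef_pos: [0.4701, -0.0168, 0.0376]
ft_force: [0.6, 1.2, -1.7]
width: 0.0166
eef_pos: [0.4698, -0.0168, 0.0342]
ft_force: [-0.3, 0.2, -1.5]
width: 0.0167
eef_pos: [0.4697, -0.0168, 0.0324]
ft_force: [-0.3, 0.3, -1.2]
width: 0.0161
eef_pos: [0.4699, -0.0167, 0.0307]
ft_force: [-0.3, 0.6, 3.8]
width: 0.0163
```

```bash
R='eef|force|width'; 
python3 -m inch '[{"claw":1,"dx":0,"dy":0,"dz":-0.1,"spin":0},{"claw":1,"dx":0,"dy":0,"dz":0,"spin":0},{"claw":3,"dx":0,"dy":0,"dz":0,"spin":0},{"claw":3,"dx":0,"dy":0,"dz":0,"spin":0},{"claw":3,"dx":0,"dy":0,"dz":0,"spin":0}]' 20| egrep $R
python3 -m inch '[{"claw":3,"dx":0,"dy":0,"dz":-0.1,"spin":0},{"claw":3,"dx":0,"dy":0,"dz":0,"spin":0},{"claw":3,"dx":0,"dy":0,"dz":0,"spin":0}]' 20| egrep $R
python3 -m inch '[{"claw":2.2,"dx":0,"dy":0,"dz":0,"spin":0},{"claw":1.9,"dx":0,"dy":0,"dz":0,"spin":0},{"claw":1.7,"dx":0,"dy":0,"dz":0,"spin":0},{"claw":1,"dx":0,"dy":0,"dz":0,"spin":0},{"claw":1,"dx":0,"dy":0,"dz":0,"spin":0}]' 110| egrep $R
python3 chk.py w9
```

```text
eef_pos: [0.4698, -0.0167, 0.0293]
ft_force: [-0.4, 0.7, -0.8]
width: 0.0304
eef_pos: [0.4696, -0.0167, 0.0282]
ft_force: [0.2, 0.1, 0.0]
width: 0.0298
eef_pos: [0.4697, -0.0167, 0.0288]
ft_force: [-1.3, -0.0, 5.2]
width: 0.0163
[ 0.4697 -0.0167  0.0288] [-1.3 -0.   5.2]
tip [201, 200, 202, 210, 223, 227, 227, 226, 227, 227, 227, 225, 226, 228, 226, 226, 226, 227] root [110, 94, 54, 23, 22, 27, 32, 38, 38, 40, 41, 41] back [28, 29, 28, 28, 30, 28, 24, 31, 60, 70, 73, 69, 66, 57, 56, 60, 66]
118 [154, 153, 155, 140, 96, 101, 141, 167, 184, 195, 210, 222, 226, 218, 203, 190, 172, 146, 162, 204, 205, 203, 202, 202]
160 [205, 196, 154, 104, 90, 98, 137, 167, 183, 194, 207, 219, 225, 218, 202, 190, 172, 144, 144, 168, 167, 181, 199, 198]
220 [109, 98, 103, 107, 94, 91, 130, 162, 181, 192, 205, 214, 217, 212, 203, 187, 166, 138, 164, 205, 206, 204, 205, 204]
```

```bash
R='eef|force|width'; python3 -m inch '[{"claw":1,"dx":0,"dy":0,"dz":0.1,"spin":0},{"claw":1,"dx":0,"dy":0,"dz":0.3,"spin":0},{"claw":1,"dx":0,"dy":0,"dz":0.6,"spin":0},{"claw":1,"dx":0,"dy":0,"dz":0.9,"spin":0},{"claw":1,"dx":0,"dy":0,"dz":1.1,"spin":0},{"claw":1,"dx":0,"dy":0,"dz":1.2,"spin":0},{"claw":1,"dx":0,"dy":0,"dz":1.1,"spin":0},{"claw":1,"dx":0,"dy":0,"dz":0.8,"spin":0},{"claw":1,"dx":0,"dy":0,"dz":0.4,"spin":0},{"claw":1,"dx":0,"dy":0,"dz":0.1,"spin":0}]' | egrep $R
python3 -m inch '[{"claw":1,"dx":0,"dy":0,"dz":0,"spin":0},{"claw":1,"dx":0,"dy":0,"dz":0,"spin":0}]' | egrep $R
python3 chk.py w10
```

```text
eef_pos: [0.47, -0.0168, 0.0951]
ft_force: [0.6, -0.4, -0.7]
width: 0.0164
eef_pos: [0.4694, -0.0167, 0.094]
ft_force: [0.1, -0.3, -0.5]
width: 0.0167
[ 0.4694 -0.0167  0.094 ] [ 0.1 -0.3 -0.5]
tip [200, 200, 202, 210, 221, 226, 225, 226, 226, 225, 225, 226, 226, 226, 225, 225, 226, 224] root [109, 94, 54, 23, 23, 28, 32, 35, 38, 40, 40, 40] back [29, 28, 29, 28, 28, 23, 26, 75, 148, 168, 167, 164, 151, 105, 61, 57, 65]
118 [199, 201, 202, 203, 169, 101, 138, 164, 182, 194, 208, 221, 225, 217, 202, 189, 172, 145, 158, 200, 200, 199, 200, 199]
160 [197, 198, 198, 201, 171, 109, 135, 164, 181, 194, 206, 220, 224, 218, 201, 189, 168, 147, 163, 201, 201, 200, 201, 190]
220 [199, 199, 201, 204, 173, 109, 126, 160, 180, 194, 203, 212, 216, 212, 199, 187, 164, 142, 165, 198, 199, 187, 164, 166]
```

```bash
R='eef|force|width'; python3 -m inch '[{"claw":1,"dx":0.2,"dy":-0.04,"dz":0.05,"spin":0},{"claw":1,"dx":0.5,"dy":-0.11,"dz":0,"spin":0},{"claw":1,"dx":0.9,"dy":-0.19,"dz":0,"spin":0},{"claw":1,"dx":1.2,"dy":-0.25,"dz":0,"spin":0},{"claw":1,"dx":1.3,"dy":-0.27,"dz":0,"spin":0},{"claw":1,"dx":1.2,"dy":-0.25,"dz":0,"spin":0},{"claw":1,"dx":0.8,"dy":-0.17,"dz":0,"spin":0},{"claw":1,"dx":0.44,"dy":-0.1,"dz":0,"spin":0},{"claw":1,"dx":0.2,"dy":-0.04,"dz":0,"spin":0},{"claw":1,"dx":0,"dy":0,"dz":0,"spin":0}]' | egrep $R
python3 -m inch '[{"claw":1,"dx":0,"dy":0,"dz":0,"spin":0},{"claw":1,"dx":0,"dy":0,"dz":0,"spin":0}]' | egrep $R
python3 chk.py w11
python3 - <<'E'
from h import *
I=cv2.imread('pics/w11.png');P=par('wrist');o=bot.observe();tcp=o['eef_pos'];q=o['ee_rot'];yaw=2*np.arctan2(q[1],q[0]);print(np.degrees(yaw))
ex=np.array([np.cos(yaw),np.sin(yaw),0]);ey=np.array([-ex[1],ex[0],0])
def tf(u,v,z): d=onz(P,u,v,z)-tcp;return np.round([d@ex*1e3,d@ey*1e3],2)
g=I.max(2);m=((g>195)*255).astype(np.uint8);m[:, :270]=0;m[:,370:]=0;m[100:]=0
n,l,s,c=cv2.connectedComponentsWithStats(m)
for k in range(1,n):
    if s[k,4]>150: print(s[k],c[k].round(1),tf(*c[k],.1017))
for v in range(44,105,10): print(v,g[v,280:296].tolist(),g[v,332:352].tolist())
print(tf(316.65,60,.098),tf(315.4,112,.0752))
E
```

```text
eef_pos: [0.537, -0.0309, 0.0947]
ft_force: [-0.4, -0.3, -1.3]
width: 0.0165
eef_pos: [0.5365, -0.0308, 0.0949]
ft_force: [0.9, 0.5, -1.6]
width: 0.0164
[ 0.5365 -0.0308  0.0949] [ 0.9  0.5 -1.6]
tip [203, 239, 233, 225, 210, 202, 204, 224, 233, 231, 231, 231, 231, 231, 230, 231, 231, 231] root [113, 98, 56, 24, 22, 27, 37, 37, 39, 43, 40, 43] back [32, 30, 30, 29, 30, 26, 26, 78, 150, 175, 175, 177, 167, 110, 59, 60, 68]
118 [149, 148, 149, 150, 129, 105, 147, 172, 188, 201, 215, 229, 230, 225, 211, 171, 125, 147, 182, 236, 231, 230, 230, 230]
160 [163, 163, 164, 165, 142, 107, 141, 170, 188, 200, 213, 227, 230, 225, 209, 195, 178, 148, 129, 140, 141, 140, 140, 140]
220 [209, 207, 208, 209, 185, 126, 134, 166, 187, 200, 210, 219, 224, 220, 206, 193, 172, 151, 177, 212, 202, 180, 177, 181]
-11.932367920886728
[ 270    0   98  100 4087] [324.6  37.2] [96.3  -2.04]
[ 294   26   44   49 1632] [315.6  50.1] [93.17  0.35]
44 [234, 234, 234, 235, 239, 223, 128, 63, 70, 83, 91, 99, 107, 109, 130, 192] [228, 227, 228, 232, 210, 154, 142, 137, 129, 118, 110, 97, 86, 144, 228, 240, 237, 237, 2
[... 413 characters left out ...]
, 46, 43, 51, 56, 59, 63] [103, 99, 96, 92, 87, 83, 78, 70, 63, 83, 186, 245, 240, 237, 237, 237, 236, 237, 236, 236]
84 [153, 153, 152, 151, 152, 153, 152, 154, 153, 153, 153, 157, 153, 114, 50, 40] [58, 61, 63, 58, 57, 92, 185, 238, 234, 239, 237, 237, 237, 237, 238, 238, 238, 238, 237, 238]
94 [158, 157, 158, 157, 158, 157, 158, 158, 158, 157, 157, 156, 157, 158, 159, 160] [76, 169, 236, 236, 233, 233, 233, 233, 232, 233, 232, 233, 232, 233, 233, 235, 241, 241, 241, 241]
104 [238, 241, 220, 153, 148, 150, 152, 153, 156, 155, 154, 157, 181, 220, 221, 220] [230, 230, 230, 231, 231, 231, 230, 231, 231, 231, 231, 231, 231, 230, 231, 230, 232, 239, 239, 239]
[9.144e+01 6.000e-02] [79.17  0.4 ]
```

```bash
R='eef|force'; python3 -m inch '[{"claw":1,"dx":0.245,"dy":-0.052,"dz":-0.03,"spin":0},{"claw":1,"dx":0,"dy":0,"dz":0,"spin":0}]' | egrep $R; python3 -m inch '[{"claw":1,"dx":0.098,"dy":-0.021,"dz":0,"spin":0},{"claw":1,"dx":0.098,"dy":-0.021,"dz":0,"spin":0},{"claw":1,"dx":0,"dy":0,"dz":0,"spin":0}]'| egrep $R;python3 -m inch '[{"claw":1,"dx":0.098,"dy":-0.021,"dz":0,"spin":0},{"claw":1,"dx":0.098,"dy":-0.021,"dz":0,"spin":0},{"claw":1,"dx":0,"dy":0,"dz":0,"spin":0}]'| egrep $R
```

```text
eef_pos: [0.54, -0.0315, 0.0947]
ft_force: [1.0, 0.3, -1.7]
eef_pos: [0.5418, -0.0319, 0.0946]
ft_force: [-0.9, -0.4, -2.3]
eef_pos: [0.5437, -0.0324, 0.0946]
ft_force: [-0.8, 0.1, -1.1]
```

```bash
R='eef|force'; for k in 1; do :; done
python3 -m inch '[{"claw":1,"dx":0.147,"dy":-0.031,"dz":0,"spin":0},{"claw":1,"dx":0.147,"dy":-0.031,"dz":0,"spin":0},{"claw":1,"dx":0,"dy":0,"dz":0,"spin":0}]'| egrep $R
python3 -m inch '[{"claw":1,"dx":0.147,"dy":-0.031,"dz":0,"spin":0},{"claw":1,"dx":0.147,"dy":-0.031,"dz":0,"spin":0},{"claw":1,"dx":0,"dy":0,"dz":0,"spin":0}]'| egrep $R
python3 -m inch '[{"claw":1,"dx":0.147,"dy":-0.031,"dz":0,"spin":0},{"claw":1,"dx":0.147,"dy":-0.031,"dz":0,"spin":0},{"claw":1,"dx":0,"dy":0,"dz":0,"spin":0}]'| egrep $R
```

```text
eef_pos: [0.5469, -0.033, 0.0947]
ft_force: [-0.0, 0.4, -1.0]
eef_pos: [0.5498, -0.0336, 0.0947]
ft_force: [0.2, 0.3, -1.3]
eef_pos: [0.5527, -0.0342, 0.0946]
ft_force: [0.9, -0.1, -1.7]
```

```bash
R='eef|force'; 
python3 -m inch '[{"claw":1,"dx":0.147,"dy":-0.031,"dz":0,"spin":0},{"claw":1,"dx":0.147,"dy":-0.031,"dz":0,"spin":0},{"claw":1,"dx":0.147,"dy":-0.031,"dz":0,"spin":0},{"claw":1,"dx":0,"dy":0,"dz":0,"spin":0}]'| egrep $R
python3 -m inch '[{"claw":1,"dx":0.147,"dy":-0.031,"dz":0,"spin":0},{"claw":1,"dx":0.147,"dy":-0.031,"dz":0,"spin":0},{"claw":1,"dx":0.147,"dy":-0.031,"dz":0,"spin":0},{"claw":1,"dx":0,"dy":0,"dz":0,"spin":0}]'| egrep $R
python3 -m inch '[{"claw":1,"dx":0.147,"dy":-0.031,"dz":0,"spin":0},{"claw":1,"dx":0,"dy":0,"dz":0,"spin":0}]'| egrep $R
python3 -m inch '[{"claw":1,"dx":0.147,"dy":-0.031,"dz":0,"spin":0},{"claw":1,"dx":0,"dy":0,"dz":0,"spin":0}]'| egrep $R
```

```text
eef_pos: [0.5571, -0.0352, 0.0946]
ft_force: [0.5, 0.4, -1.7]
eef_pos: [0.5608, -0.0356, 0.0944]
ft_force: [-0.4, 1.7, -1.9]
eef_pos: [0.5616, -0.0357, 0.0943]
ft_force: [-3.0, 3.1, -0.4]
eef_pos: [0.5624, -0.0359, 0.0941]
ft_force: [-4.3, 3.4, -0.8]
```

```bash
R='eef|force'; 
python3 -m inch '[{"claw":1,"dx":0.147,"dy":-0.031,"dz":0.01,"spin":0},{"claw":1,"dx":0,"dy":0,"dz":0,"spin":0}]'| egrep $R
python3 -m inch '[{"claw":1,"dx":0.147,"dy":-0.031,"dz":0.01,"spin":0},{"claw":1,"dx":0,"dy":0,"dz":0,"spin":0}]'| egrep $R
python3 -m inch '[{"claw":1,"dx":0.147,"dy":-0.031,"dz":0.01,"spin":0},{"claw":1,"dx":0,"dy":0,"dz":0,"spin":0}]'| egrep $R
```

```text
eef_pos: [0.5636, -0.0361, 0.094]
ft_force: [-3.9, 4.7, -1.8]
eef_pos: [0.564, -0.0362, 0.0939]
ft_force: [-6.1, 5.2, -1.1]
eef_pos: [0.566, -0.0366, 0.0941]
ft_force: [-3.5, 4.2, -1.0]
```

```bash
R='eef|force'; 
python3 -m inch '[{"claw":1,"dx":0.147,"dy":-0.031,"dz":0,"spin":0},{"claw":1,"dx":0,"dy":0,"dz":0,"spin":0}]'| egrep $R
python3 -m inch '[{"claw":1,"dx":0.147,"dy":-0.031,"dz":0,"spin":0},{"claw":1,"dx":0,"dy":0,"dz":0,"spin":0}]'| egrep $R
python3 -m inch '[{"claw":1,"dx":0.147,"dy":-0.031,"dz":0,"spin":0},{"claw":1,"dx":0,"dy":0,"dz":0,"spin":0}]'| egrep $R
```

```text
eef_pos: [0.5692, -0.0372, 0.0945]
ft_force: [-1.6, 3.7, -1.6]
eef_pos: [0.5739, -0.0383, 0.0954]
ft_force: [4.0, 4.4, -3.7]
eef_pos: [0.5752, -0.0388, 0.0954]
ft_force: [4.5, 2.8, -3.6]
```

```bash
R='eef|force'; 
python3 -m inch '[{"claw":1,"dx":0.147,"dy":-0.031,"dz":-0.02,"spin":0},{"claw":1,"dx":0,"dy":0,"dz":0,"spin":0}]'| egrep $R
python3 -m inch '[{"claw":1,"dx":0.098,"dy":-0.021,"dz":-0.02,"spin":0},{"claw":1,"dx":0,"dy":0,"dz":0,"spin":0}]'| egrep $R
python3 -m inch '[{"claw":1,"dx":0.098,"dy":-0.021,"dz":0,"spin":0},{"claw":1,"dx":0,"dy":0,"dz":0,"spin":0}]'| egrep $R
python3 chk.py w12 | head -1
python3 - <<'E'
import cv2
I=cv2.imread('pics/w12.png')
cv2.imwrite('pics/w12c.png',cv2.resize(I[90:370,220:420],None,fx=2.5,fy=2))
E
```

```text
eef_pos: [0.576, -0.0393, 0.0952]
ft_force: [4.0, 2.7, -1.9]
eef_pos: [0.5763, -0.0395, 0.0949]
ft_force: [3.1, 1.7, -1.5]
eef_pos: [0.5764, -0.0395, 0.0946]
ft_force: [3.1, 1.4, -1.8]
[ 0.5764 -0.0395  0.0946] [ 3.1  1.4 -1.8]
```

View pics/w12c.png

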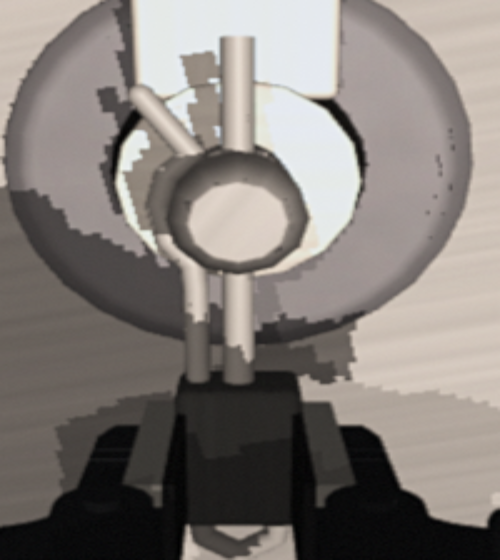

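The view shows the leg's tip out beyond the stud at crop (237,40), and the bow closed round the stud on the left. The push reading flipped to a pull, so it snapped. Now I'll release and lift clear.

```bash
R='eef|force|width'; 
python3 -m inch '[{"claw":1,"dx":0.098,"dy":-0.021,"dz":0,"spin":0},{"claw":1,"dx":0,"dy":0,"dz":0,"spin":0}]'| egrep $R
python3 -m inch '[{"claw":1.7,"dx":0,"dy":0,"dz":0,"spin":0},{"claw":1.9,"dx":0,"dy":0,"dz":0,"spin":0},{"claw":2.1,"dx":0,"dy":0,"dz":0,"spin":0},{"claw":2.8,"dx":0,"dy":0,"dz":0,"spin":0},{"claw":3.6,"dx":0,"dy":0,"dz":0,"spin":0},{"claw":3.6,"dx":0,"dy":0,"dz":0,"spin":0},{"claw":3.6,"dx":0,"dy":0,"dz":0,"spin":0}]' 20| egrep $R
python3 -m inch '[{"claw":3.6,"dx":0,"dy":0,"dz":0.3,"spin":0},{"claw":3.6,"dx":0,"dy":0,"dz":0.7,"spin":0},{"claw":3.6,"dx":0,"dy":0,"dz":1.5,"spin":0},{"claw":3.6,"dx":0,"dy":0,"dz":3,"spin":0},{"claw":3.6,"dx":0,"dy":0,"dz":4,"spin":0},{"claw":3.6,"dx":0,"dy":0,"dz":3,"spin":0},{"claw":3.6,"dx":0,"dy":0,"dz":1,"spin":0},{"claw":3.6,"dx":0,"dy":0,"dz":0,"spin":0},{"claw":3.6,"dx":0,"dy":0,"dz":0,"spin":0}]'| egrep $R
python3 - <<'E'
from h import *
import pickle
P=par('wrist');o=bot.observe();I=bot.read_camera('wrist');pickle.dump((P,o),open('w13.pkl','wb'))
cv2.imwrite('pics/w13.png',I);cv2.imwrite('pics/w13c.png',cv2.resize(I[60:360,200:440],None,fx=2.5,fy=2))
cv2.imwrite('pics/top9.png',bot.read_camera('top'))
a=cv2.absdiff(cv2.imread('pics/top9.png'),cv2.imread('pics/top0.png')).max(2)
for n,(u,v) in dict(spat=(246,205),jar=(203,106),bowl=(469,118)).items(): print(n,(a[v-35:v+35,u-25:u+25]>40).mean())
E
```

```text
eef_pos: [0.5767, -0.0396, 0.0943]
ft_force: [1.5, 0.6, -1.7]
width: 0.0164
eef_pos: [0.5772, -0.0395, 0.0946]
ft_force: [-0.3, 0.3, 0.6]
width: 0.0359
eef_pos: [0.5765, -0.0393, 0.2286]
ft_force: [-0.6, -0.6, -0.4]
width: 0.0359
spat 0.03571428571428571
jar 0.0
bowl 0.0
```

View pics/w13c.png

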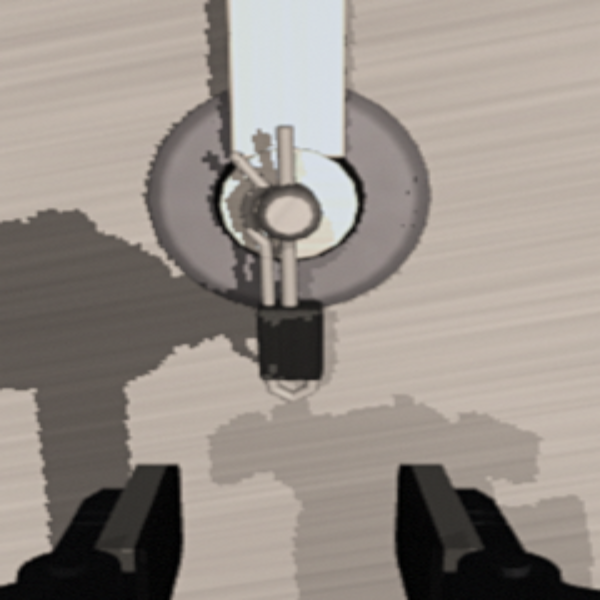

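The cotter stands in the stud on its own, tip at (314.4,123), stud top at (315.6,167), block root at (315,212). One numeric check, then I'll hand in.

Run:
```python
from h import *
import pickle
P,o=pickle.load(open('w13.pkl','rb'));q=o['ee_rot'];yaw=2*np.arctan2(q[1],q[0]);ex=np.array([np.cos(yaw),np.sin(yaw),0]);ey=np.array([-ex[1],ex[0],0])
S=onz(P,315.6,167,.1017)
for n,u,v,z in (('tip',314.4,123,.075),('root',315,212,.075),('back',316,248.5,.0795)):
    d=onz(P,u,v,z)-S;print(n,(d@ex*1e3).round(1),(d@ey*1e3).round(1))
A=onz(P,295.5,105,.044)-onz(P,336.8,105,.044);print('arm width at z=.044',np.linalg.norm(A).round(4), bot.observe()['t'])
```

```text
tip 28.1 0.9
root -34.7 0.4
back -61.7 -0.4
arm width at z=.044 0.0316 40.0
```

```bash
python3 -c "
from cell import bot
print(bot.job_done())"
```

```text
the job is handed in; nothing more can be done
None
```

The arm is pressed down on the foot and the spring cotter is snapped onto the stud. It has been let go, and I handed the job in at about 40 s of the 70 s allowed.

- **Arm:** I pressed it until it stopped solid. The fingertips were at 43.9 mm against the expected 44 mm, with about 25 N of push. I did not touch it again afterwards to confirm it stayed down, because the tall cone was too close to the camera with the gripper turned that way. The only later sign is that the leg passed low over the hub without touching, which puts the hub within about 1–2 mm of its expected height.
- **Insertion:** The first tries hit solid stud, with pushes of about 8 N or less. The cotter had tipped up about 7° in the grip, and I first misread that as droop. I set it flat on the counter, gripped it more firmly and realigned it. The leg then slid through freely. The push peaked at about 7 N along the leg, then turned into a pull of about 4 N as the bow snapped.
- **Last checks:** The final picture shows the cotter standing free in the stud, with the bow closed round it and the tip out the far side. Along the hole, the tip measured 28 mm past the stud axis (30 expected) and the root 35 mm before it (35 expected). The back of the block measured 62 mm before it (65 expected). These disagree by about 2–3 mm, so the cotter's seat looks to be within about 2 mm of home. Sideways it was within 1 mm.
- **Bystanders:** The jar and bowl show no change in the top view. The spatula area differs in 3.6 % of its pixels. I took that to be a moved shadow and did not check it further; the robot never worked near it.

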